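Turn a chip pads-up in the tip-over jig and lock it in for cleaning

TASK

Turn the chip over without touching it: swing the jig's tray right over by its side handle so that the chip slides down and tumbles into the nest with its gold pads up, then lower the empty tray fully back onto its rests. Slide the clamp jaw in by its knob until the chip is fully home against the fence, close the cover frame down flat over it, and swing the latch fully across the frame to lock it. Do it in this order and leave the things around the jig where they are.

Things in the scene. Friction and masses are not known exactly. Their poses are not given: they have to be found in the camera images.
- jig: Aluminium chip jig fixed to the bench, about 90 x 220 mm. Origin: on the bench under the middle of the nest; x points away from the robot, y to the tray on the left, z up; yaw -0.15 to 0.4 rad. Nest floor at z = 30 mm, 55 mm wide in x between 7.5 mm high walls; its +y end is the fence, face at y = 25 mm, 7 mm high. Clamp jaw at -y; cover frame hinged along the far (+x) side.
- chip: Large square chip, 50 x 50 x 6 mm, 25 to 50 g, slippery: a 3 mm green board with a 40 x 40 x 3 mm metal lid on one face and a grid of small gold pads on the other. Origin: middle of the pad face; its z points from the pads to the lid (up at the start, when it lies pads-down in the tray). Nothing of the robot may touch it.
- chip_mid (a point): Centre of the chip.
- seat (a point): Where the chip's centre belongs in the nest, 33 mm above the bench at the jig's x = y = 0; axes as the jig's.
- tray_pin (a point): Middle of the tray's hinge pin, which is parallel to the jig's x, at y = 29, z = 40 mm in the jig's frame; axes as the jig's.
- flip_tray (a joint): Angle of the tray (rad): 0 = level on its rests, 1.57 = upright, 1.98 = stop, leaning over the nest, where it stays; let go below upright it falls back. Black, 58 mm wide, reaching 82 mm out from the pin, floor 6 mm over the pin, walls 12 mm high, a 4.5 mm lip at the pin end. The chip slides to the lip and topples over it into the nest past upright, surely by 1.9. 0.14 kg, light hinge.
- tray_handle (a point): Middle of the tray's handle: a round black bar 11 mm thick, 40 mm long, with 15 mm collars at its ends, parallel to the hinge pin and sticking out of the tray's side towards the robot, its middle at jig x = -60 mm. With the tray level it is 71 mm out (+y) from the pin and 10 mm above it; it circles the pin at 71.7 mm. Free space of 40 mm on either side. Axes turn with the tray.
- clamp_jaw (a joint): Travel of the clamp jaw (m) along the jig's +y, towards the fence: 0 = drawn back (0 to 4 mm at the start). It meets a chip that is home against the fence at 0.022; end stop 0.026. Drags with 1.2 N and stays where it is left.
- jaw_knob (a point): Middle of the grip of the jaw's upright round knob, 15 mm thick, black, from 45 to 70 mm above the bench; moves with the jaw. The point is 58 mm above the bench, at jig x = 0, y = -87 mm + travel.
- frame_pin (a point): Middle of the cover frame's hinge pin, which is parallel to the jig's y, at x = 45, z = 40 mm in the jig's frame; axes as the jig's.
- cover_frame (a joint): Angle of the steel cover frame (rad): 0 = closed flat over the nest, 1.57 = upright, 2.0 = stop, leaning back; starts at 1.8 to 2.0 and stays. 79 x 69 mm (jig y from -43 to 25 mm), 5 mm thick, 44 x 44 mm window, 0.12 kg; once pushed well forward of upright it falls shut slowly by itself.
- frame_edge (a point): Middle of the lift tab on the frame's free edge, 93.5 mm from the hinge pin, at jig y = -9 mm; the tab is 30 mm wide, 4 mm thick.
- latch (a joint): Angle of the swivel latch (rad): 0 to 0.35 at the start, its steel arm pointing towards the robot; 1.57 = swung to the left over the frame's right-hand near corner; stop at 1.6. It turns clockwise seen from above about an upright post at jig x = -36, y = -57 mm. The arm lies 44 to 47 mm above the bench, 1.5 mm over the closed frame: it passes only when the frame is fully down. Friction 0.02 N m.
- latch_knob (a point): Middle of the grip of the latch's upright round knob, 12 mm thick, black, from 55 to 80 mm above the bench, on the arm 29 mm from the latch post; the point is 70 mm above the bench.
- flux_jar: Bystander: white jar, 46 mm across, 36 mm high, standing right of the jig; origin: centre of its underside.
- solder_spool: Bystander: solder spool, 86 x 59 x 46 mm, left behind the tray; origin: centre of its underside.
- tweezers: Bystander: tweezers, 121 mm long, 8 mm high, lying left of the tray; origin: centre of the underside.
- esd_brush: Bystander: brush with a wooden handle, 186 mm long, lying behind the jig; origin: centre of the underside.
There are look-alikes about, which are no part of the job. Leave any blue or brown look-alike of the chip alone.

How it is judged:
By the outcome, as a careful person would: the job done as asked, in the order asked, and still so for the second after the job is handed in, with the robot touching nothing.
It also fails if it takes over 59 s, if anything falls off the work surface, if the arm or the gripper's body presses on something with over 40 N, if the wrist force passes 120 N, or if a joint passes its speed limit or range.

ROBOT

A 6-joint arm with a two-finger parallel gripper is mounted at the origin on a cart in front of the work surface, level with it; the furniture and walls round the work are solid. World frame = base frame: x ahead of the robot, y to its left, z up, the work surface at z = 0. Lengths are in m, angles in rad, forces in N, time in s.
With the tool pointing down it reaches from about 0.35 to 0.775 m from the base axis. Payload 5.5 kg.
Tool frame: the origin (TCP) lies between the finger pads; the fingertips stand env.nose_length ahead of it and the grasp point (between the pads) lies 8 mm behind it (env.nose_length is the distance from the TCP to the fingertips, in m); z points along the fingers, y is the direction in which the jaws open and shut (so a half turn about z gives the same grasp; the last joint's range is limited). The gripper opens to 85 mm and grips with 20 to 120 N. Pads are 22 mm wide; open, the fingers measure 114 mm over their backs; the gripper's body (76 mm by 85 mm) begins 54 mm behind the grasp point. The pads swing forward as they close: fully open they stand 13 mm farther back than shut.
Start: joints at [1.102, 0.313, 0.046, 1.304, 0, 1.431], TCP at [0.186, 0.544, 0.242] pointing down, gripper open.
Joint ranges: [-2.76, 2.76], [-0.86, 1.69], [-1.03, 1.26], [-2.2, 2.34], [-1.47, 1.5], [-3.14, 3.14]. Speed limits (rad/s): [2.57, 2.57, 3.14, 3.14, 3.14, 3.14].

INTERFACE

Orientations are given as a unit quaternion [w, x, y, z].
In Python, from workcell import env gives the robot as it stands. The module is installed in compiled form; this text tells all that it offers.
- The arm moves only by the shell command python3 -m creep 'ROWS' [FORCE]. ROWS is a JSON object of lists of equal length, an entry for each row: "hand": the finger opening in mm, from 0 to 85.4; "delta_pos": the shift along the tool's x, y, z scaled (see below), a list of three; "turn": the turn about the tool's z scaled (see below). In form: {"hand": [hand, ...], "delta_pos": [[dx, dy, dz], ...], "turn": [turn, ...]}. A call has exactly 5 rows; each row shifts and turns the commanded pose from where the row before left it, along the tool's axes as they then stand; what a row does not reach is not made up. The controller multiplies each number of a shift by 0.8 m and each number of a turn by 5 degrees. A row lasts 1/12 s, in which the tool goes at most 41.7 mm and 7.16 degrees, less where a joint would pass 70% of its speed; a pose out of reach is approached as far as the arm can. A call with a number of a shift or a turn outside -1 to 1 is refused whole. A call with a gripper value outside its range is refused whole. The fingers move at their own pace and stop on an object; FORCE is the grip in N (left out, the last holds). Time passes only in rows, so rows that do not move let the fingers close, or fill a call up. It gives the time, the measured TCP pose, the force and the opening at its end, in the units of the state.
- env.get_state(): the state, without advancing time (a new reading comes with each control period).
- env.read_camera(name): name is "scene" or "top" or "wrist"; returns a dict with "pixels" (480x640x3 uint8, red, green, blue), "depth" (480x640 float32, m along the optical axis (not along the pixel's ray), 0 where there is no reading), "fx", "fy", "cx", "cy" (pixels), "origin" and "orientation" of the camera in the world. Camera axes: x right, y down, z forward; pixel columns grow to the right and rows downward; lengths in m; the calibration is good to about 2 mm. A picture is of the moment at which its call begins.
- env.hand_in(): hands the job in, once; it reports no verdict.
Trained networks look in the newest picture that a camera, given by its name, has taken for a name from the list of things; names that differ only in an ending like _2 or _b are one class to them, and where a whole thing is asked for, a point or a joint stands for the part that bears it (a point fixed in the world has none). Each returns a list of dicts, best first, with "score" (0 to 1); they miss things now and then, are a little off and sometimes report something else, mostly with a low value. They report only what shows in the picture. A call takes as long as a camera call. They do not tell look-alikes from the thing itself.
- env.find_in(camera, target): "location" ([row, column] in pixels, amid what is visible of it).
- env.pinpoint(camera, target): "location" ([row, column] in pixels: a listed point, or the origin of a listed thing).
The state is a dict: "clock": time; "joint_pos": joint angles; "qvel": joint speeds; "tau": joint torques, N m; "tcp_pos": TCP position; "orientation": TCP orientation; "wrist_force": force on the tool from outside, world axes, zero at the start; "ft_torque": the same for the moment, N m; "finger_gap": finger opening in m.
Only numpy, scipy, OpenCV 4.12 (cv2) and the standard library are available. Lean on these libraries where they do the work, as an engineer would, in place of code of your own. Each camera call takes 0.05 s, during which the arm holds its last target.

## Working session

There is one attempt and no reset: what is moved stays moved. The work goes in short steps, Python scripts to look and compute and a shell command to move; the robot and the scene stay as the last step left them, time stands still between calls to the robot, and variables do not carry over. Pictures are saved under pics/ and viewed, and the job is handed in when it is done.

```bash
mkdir -p pics; ls; cat > h.py <<'E'
import numpy as np, cv2
from workcell import env
from scipy.spatial.transform import Rotation as R
def rot(q): return R.from_quat([q[1],q[2],q[3],q[0]]).as_matrix()
def proj(c,p):
    v=rot(c['orientation']).T@(np.array(p)-np.array(c['origin'])); return c['fy']*v[1]/v[2]+c['cy'], c['fx']*v[0]/v[2]+c['cx']
def unp(c,r,col,d=None,z=None):
    ray=rot(c['orientation'])@np.array([(col-c['cx'])/c['fx'],(r-c['cy'])/c['fy'],1.])
    o=np.array(c['origin'])
    if z is not None: d=(z-o[2])/ray[2]
    elif d is None: d=c['depth'][int(round(r)),int(round(col))]
    return o+d*ray
def save(c,n): cv2.imwrite('pics/'+n+'.png',c['pixels'][:,:,::-1])
E
python3 - <<'E'
from h import *
s=env.get_state(); print(s); print(env.nose_length)
for n in ['scene','top','wrist']:
    c=env.read_camera(n); save(c,n+'0'); print(n,c['fx'],c['origin'],c['orientation'])
    for t in ['jig','chip','chip_mid','seat','tray_pin','tray_handle','jaw_knob','frame_pin','frame_edge','latch_knob','flux_jar','solder_spool','tweezers','esd_brush']:
        for f in (env.pinpoint,):
            r=f(n,t)
            print(t,[(np.round(q['location'],1).tolist(),round(q['score'],2), np.round(unp(c,*np.clip(q['location'],0,[479,639])),3).tolist()) for q in r[:3]])
E
```

```text
pics
{'clock': 0.0, 'joint_pos': array([1.10235638e+00, 3.14026084e-01, 4.49635019e-02, 1.30358579e+00,
       1.19474410e-05, 1.43122430e+00]), 'qvel': array([-0.00033657, -0.00095761,  0.0011315 ,  0.00123134, -0.00064797,
       -0.00148521]), 'tau': array([ 7.60184812e-04, -4.80625498e+01,  2.98533440e+01,  1.92614493e-02,
       -7.17797593e-05, -2.58787253e-06]), 'tcp_pos': array([0.18547514, 0.54374497, 0.24138791]), 'orientation': array([-2.82900407e-04,  1.63693887e-01,  9.86510747e-01, -8.81773131e-04]), 'wrist_force': array([-0.78305755,  0.26191244,  0.17341237]), 'ft_torque': array([ 0.00164314, -0.00610374,  0.02091586]), 'finger_gap': 0.08549549474558191}
0.011
scene 443.9222686309912 [0.06209111 0.88080753 0.47588541] [ 0.15000161 -0.25691746  0.82176213 -0.48600406]
jig [([235.3, 285.8], 0.46, [0.574, 0.256, 0.043]), ([189.3, 272.6], 0.19, [0.742, 0.097, 0.052])]
chip [([354.5, 322.9], 0.86, [0.341, 0.464, 0.003]), ([295.1, 343.5], 0.81, [0.393, 0.32, 0.006]), ([257.6, 276.1], 0.77, [0.524, 0.347, 0.052])]
chip_mid [([310.4, 407.6], 0.89, [0.281, 0.295, 0.005]), ([35
[... 2121 characters left out ...]
 415.3], 0.68, [0.585, 0.106, 0.036])]
tweezers [([228.6, 219.7], 0.7, [0.502, 0.439, -0.001])]
esd_brush [([117.4, 315.8], 0.7, [0.687, 0.269, 0.017])]
wrist 359.749989299852 [0.11732084 0.56712439 0.37338963] [0.11533978 0.80485486 0.57609424 0.0837903 ]
jig []
chip [([350.6, 149.1], 0.84, [0.161, 0.496, 0.275]), ([351.6, 298.7], 0.8, [0.34, 0.466, 0.004]), ([422.4, 203.2], 0.59, [0.162, 0.527, 0.315])]
chip_mid [([352.0, 146.6], 0.98, [0.158, 0.501, 0.283]), ([350.3, 301.0], 0.89, [0.338, 0.469, 0.005]), ([429.1, 201.7], 0.68, [0.162, 0.528, 0.316])]
seat []
tray_pin []
tray_handle []
jaw_knob []
frame_pin []
frame_edge []
latch_knob []
flux_jar []
solder_spool []
tweezers []
esd_brush []
```

View pics/scene0.png

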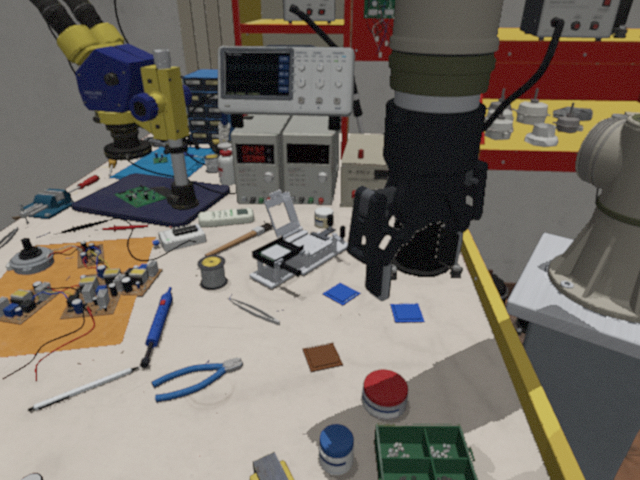

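View pics/top0.png

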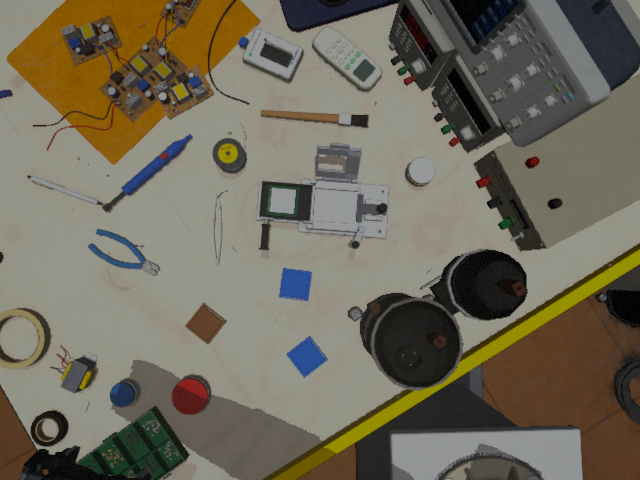

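```bash
python3 - <<'E'
from h import *
c=env.read_camera('top'); 
im=c['pixels'][110:270,230:430,::-1]; cv2.imwrite('pics/topc.png',cv2.resize(im,None,fx=4,fy=4,interpolation=cv2.INTER_CUBIC)[:600,:800])
for p in [(340,410),(290,500),(315,355)]: print(p,unp(c,*p))
s=env.read_camera('scene')
im=s['pixels'][180:300,230:370,::-1]; cv2.imwrite('pics/scc.png',cv2.resize(im,None,fx=5,fy=5,interpolation=cv2.INTER_CUBIC))
from scipy.optimize import least_squares
def model(q):
    x,y,yaw,tr,fa,la=q
    L={'seat':(0,0,.033),'tray_pin':(0,.029,.04),'tray_handle':(-.06,.1,.05),'jaw_knob':(0,-.087+tr,.058),'frame_pin':(.045,0,.04),'jig':(0,0,0),
     'frame_edge':(.045-.0935*np.cos(fa),-.009,.04+.0935*np.sin(fa)),'latch_knob':(-.036-.029*np.cos(la),-.057+.029*np.sin(la),.07),'chip_mid':(0,.0675,.049)}
    C,S=np.cos(yaw),np.sin(yaw)
    return {k:np.array([x+C*a-S*b,y+S*a+C*b,h]) for k,(a,b,h) in L.items()}
q0=[.53,.25,0,.002,1.9,.2]
obs=[]
m=model(q0)
for n,cc in (('top',c),('scene',s)):
    for k in m:
        pr=proj(cc,m[k])
        for d in env.pinpoint(n,k):
            e=np.hypot(*(np.array(d['location'])-pr))
            if e<18: obs.append((n,cc,k,d['location'],d['score'])); break
def res(q):
    m=model(q); out=[]
    for n,cc,k,l,w in obs: out+=list(w*(np.array(l)-proj(cc,m[k])))
    return np.array(out+[(q[3]-.002)*300,(q[4]-1.9)*5,(q[5]-.17)*3])
r=least_squares(res,q0,loss='soft_l1'); print(np.round(r.x,4),np.round(np.sqrt(np.diag(np.linalg.inv(r.jac.T@r.jac))),4))
m=model(r.x)
for n,cc,k,l,w in obs: print(n,k,round(w,2),np.round(np.array(l)-proj(cc,m[k]),1),np.round(m[k],3))
E
```

```text
(340, 410) [0.33395022 0.15948742 0.2608765 ]
(290, 500) [0.39404934 0.04635384 0.2718434 ]
(315, 355) [0.35088304 0.21297803 0.0251526 ]
[ 5.325e-01  2.545e-01 -1.423e-01  3.000e-04  1.998e+00  3.846e-01] [0.0009 0.001  0.012  0.0024 0.0319 0.1079]
top seat 0.74 [ 1.9 -0.8] [0.532 0.254 0.033]
top tray_pin 0.86 [-1.5  2.2] [0.537 0.283 0.04 ]
top tray_handle 0.97 [-0.5 -0.6] [0.487 0.362 0.05 ]
top jaw_knob 0.62 [-0.7  0.9] [0.52  0.169 0.058]
top frame_pin 0.56 [-2.1 -1.2] [0.577 0.248 0.04 ]
top jig 0.71 [1.1 3.1] [0.532 0.254 0.   ]
top frame_edge 0.66 [-0.3  0.6] [0.614 0.234 0.125]
top latch_knob 0.48 [-2.  -0.3] [0.464 0.218 0.07 ]
top chip_mid 0.98 [-0.1 -3.1] [0.542 0.321 0.049]
scene seat 0.84 [2.7 2.3] [0.532 0.254 0.033]
scene tray_pin 0.97 [1.4 0.8] [0.537 0.283 0.04 ]
scene jaw_knob 0.52 [-0.6 -0.6] [0.52  0.169 0.058]
scene frame_pin 0.96 [-1.8 -1.3] [0.577 0.248 0.04 ]
scene jig 0.86 [-0.   0.4] [0.532 0.254 0.   ]
scene frame_edge 0.67 [2. 1.] [0.614 0.234 0.125]
scene latch_knob 0.42 [-2.   0.7] [0.464 0.218 0.07 ]
scene chip_mid 0.82 [2.2 0.4] [0.542 0.321 0.049]
```

View pics/topc.png

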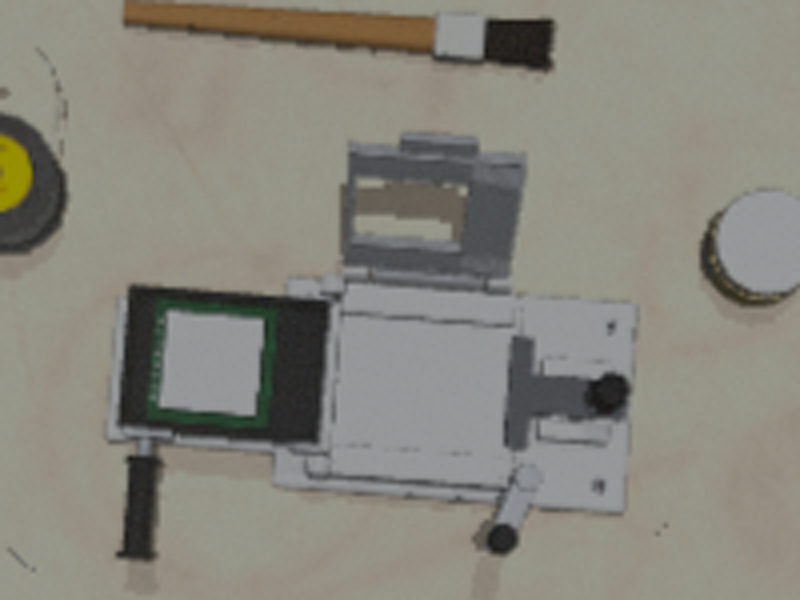

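View pics/scc.png

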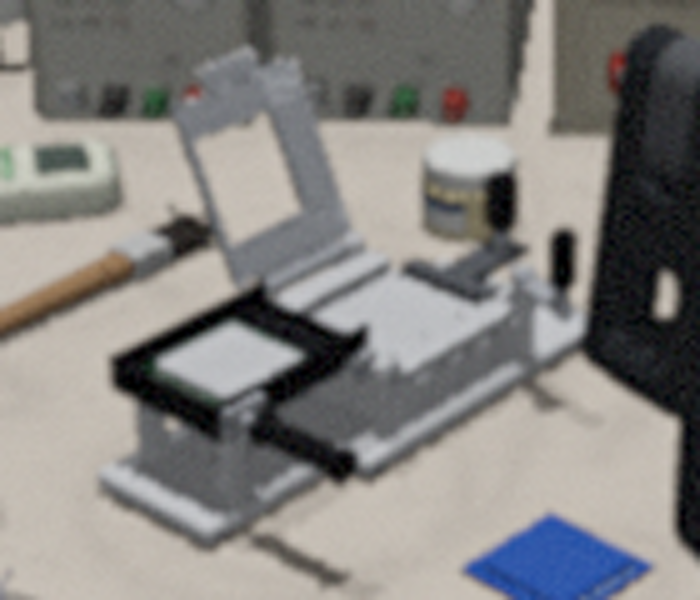

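```bash
python3 - <<'E'
from h import *
c=env.read_camera('top'); s=env.read_camera('scene'); w=env.read_camera('wrist')
for p in [(.1855,.5437,.2414),(.334,.159,.26),(.394,.046,.27),(0,0,0),(.33,.2,.1)]: print(p,proj(s,p),proj(c,p))
for p in [(260,430),(200,390),(100,440),(150,600),(230,370),(270,455)]: print(p,unp(s,*p))
im=c['pixels'][230:420,300:560,::-1]; cv2.imwrite('pics/topd.png',cv2.resize(im,None,fx=3,fy=3,interpolation=cv2.INTER_CUBIC))
save(w,'w1')
E
```

```text
(0.1855, 0.5437, 0.2414) (np.float64(280.3762930914291), np.float64(413.6638918116932)) (np.float64(464.35007512390683), np.float64(109.9334827548227))
(0.334, 0.159, 0.26) (np.float64(139.85385748366286), np.float64(427.2612538411754)) (np.float64(339.87413786650643), np.float64(410.27553217450907))
(0.394, 0.046, 0.27) (np.float64(116.28957936081922), np.float64(421.5449095786979)) (np.float64(289.9943155932036), np.float64(499.8326656517311))
(0, 0, 0) (np.float64(285.5928680933392), np.float64(611.415627749283)) (np.float64(523.6192678895355), np.float64(488.70804086935345))
(0.33, 0.2, 0.1) (np.float64(232.29069999868983), np.float64(409.8210616106213)) (np.float64(331.84357727636905), np.float64(367.09448162989963))
(260, 430) [0.28849416 0.1913647  0.05131367]
(200, 390) [0.19593362 0.58917778 0.33736853]
(100, 440) [0.17253672 0.57265856 0.41271067]
(150, 600) [0.08517481 0.02126308 0.2518277 ]
(230, 370) [0.19803457 0.61540703 0.32176101]
(270, 455) [0.25215973 0.14746449 0.01977649]
```

View pics/topd.png

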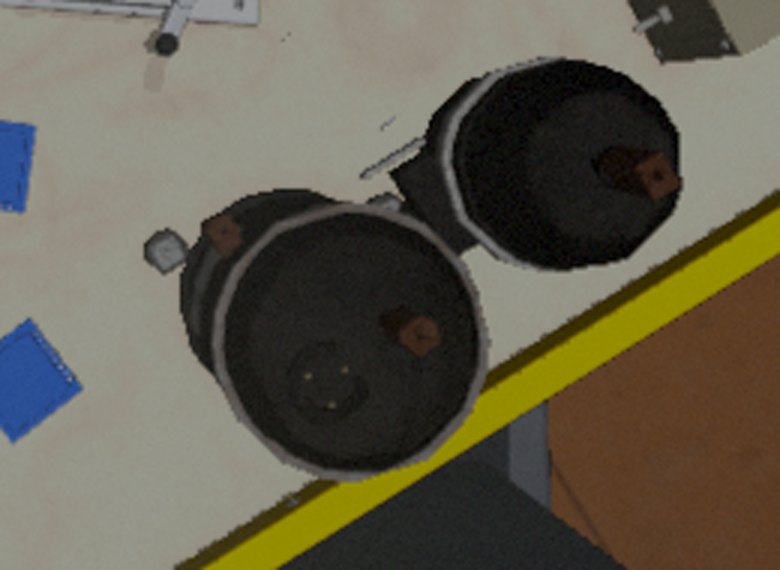

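View pics/w1.png

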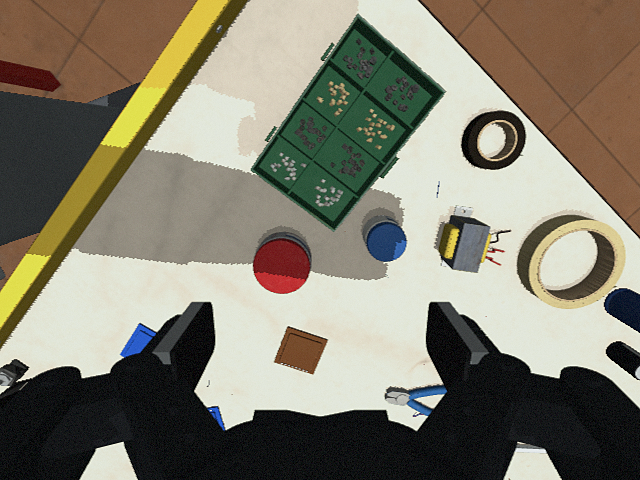

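```bash
python3 - <<'E'
from h import *
c=env.read_camera('top')
v,u=np.mgrid[0:480,0:640]; d=c['depth']
cam=np.stack([(u-c['cx'])/c['fx'],(v-c['cy'])/c['fy'],np.ones_like(d)],-1)*d[...,None]
P=cam@rot(c['orientation']).T+c['origin']
def rep(r0,r1,c0,c1):
    q=P[r0:r1,c0:c1].reshape(-1,3); q=q[d[r0:r1,c0:c1].ravel()>0]; q=q[q[:,2]>.1]
    for lo in np.arange(.1,.7,.05):
        k=q[(q[:,2]>=lo)&(q[:,2]<lo+.05)]
        if len(k)>5: print(round(lo,2),len(k),k.min(0).round(3),k.max(0).round(3))
rep(285,395,345,463); print(); rep(245,325,440,530)
E
```

```text
0.1 199 [0.295 0.097 0.1  ] [0.4   0.208 0.15 ]
0.15 892 [0.296 0.069 0.15 ] [0.401 0.208 0.2  ]
0.2 3662 [0.264 0.078 0.2  ] [0.401 0.206 0.25 ]
0.25 3111 [0.283 0.101 0.25 ] [0.37  0.191 0.3  ]
0.3 144 [0.329 0.124 0.3  ] [0.344 0.14  0.31 ]

0.1 101 [0.373 0.058 0.1  ] [0.442 0.097 0.149]
0.15 878 [0.349 0.024 0.151] [0.45  0.101 0.2  ]
0.2 2064 [ 0.349 -0.004  0.2  ] [0.447 0.118 0.25 ]
0.25 1970 [0.352 0.006 0.25 ] [0.433 0.119 0.299]
0.3 259 [0.388 0.036 0.3  ] [0.407 0.052 0.338]
```

```bash
python3 -m creep '{"hand":[60,60,60,60,60],"delta_pos":[[0,0,0],[0,0,0],[0,0,0],[-0.045,-0.019,0],[-0.045,-0.019,0]],"turn":[-1,-1,-0.12,0,0]}' 20 && python3 -m creep '{"hand":[60,60,60,60,60],"delta_pos":[[-0.045,-0.019,0],[-0.045,-0.019,0],[-0.045,-0.019,0],[-0.045,-0.019,0.02],[-0.04,-0.017,0.02]],"turn":[0,0,0,0,0]}'
```

```text
clock: 3.87
tcp_pos: [0.2518, 0.5043, 0.2423]
orientation: [0.0, 0.071, 0.998, 0.0]
wrist_force: [1.0, 0.1, 0.2]
finger_gap: 0.0598
clock: 4.28
tcp_pos: [0.4183, 0.4044, 0.2115]
orientation: [0.001, 0.073, 0.997, 0.001]
wrist_force: [-0.2, 0.7, -0.9]
finger_gap: 0.0601
```

```bash
cat >> h.py <<'E'
def model(q):
    x,y,yaw,tr,fa,la=q
    L={'seat':(0,0,.033),'tray_pin':(0,.029,.04),'tray_handle':(-.06,.1,.05),'jaw_knob':(0,-.087+tr,.058),'frame_pin':(.045,0,.04),
     'frame_edge':(.045-.0935*np.cos(fa),-.009,.04+.0935*np.sin(fa)),'latch_knob':(-.036-.029*np.cos(la),-.057+.029*np.sin(la),.07)}
    C,S=np.cos(yaw),np.sin(yaw)
    return {k:np.array([x+C*a-S*b,y+S*a+C*b,h]) for k,(a,b,h) in L.items()}
E
python3 - <<'E'
from h import *
w=env.read_camera('wrist'); save(w,'w2'); np.savez('w2.npz',**{k:np.array(v) for k,v in w.items()})
print(w['origin'],w['orientation'])
m=model([.5325,.2545,-.1423,.0003,1.998,.385])
for k in ['tray_handle','latch_knob','tray_pin','seat','jaw_knob']: 
    print(k,np.round(proj(w,m[k]),1))
for k in ['tray_handle','latch_knob']: print([(np.round(q['location'],1),round(q['score'],2)) for q in env.pinpoint('wrist',k)[:3]])
E
```

```text
[0.34644816 0.41437996 0.34232422] [0.10762813 0.74905464 0.64665765 0.09574554]
tray_handle [305.9 283.7]
latch_knob [314.6 107. ]
tray_pin [357.8 213.3]
seat [353.8 185.9]
jaw_knob [370.2  81.9]
[(array([301.2, 282.4]), 0.56)]
[(array([314.2, 104.7]), 0.56)]
```

View pics/w2.png

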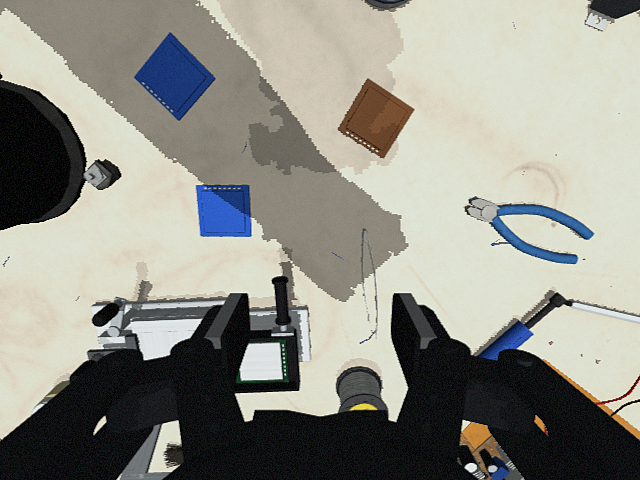

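```bash
python3 - <<'E'
from h import *
z=np.load('w2.npz'); w={k:z[k] for k in z}
im=w['pixels'][260:400,80:320,::-1]; cv2.imwrite('pics/w2c.png',cv2.resize(im,None,fx=3.3,fy=3.3,interpolation=cv2.INTER_CUBIC))
# handle segmentation: dark & depth ~ z .05
v,u=np.mgrid[265:335,265:300]
P=np.array([[unp(w,a,b) for a,b in zip(r1,r2)] for r1,r2 in zip(v,u)])
dark=w['pixels'][265:335,265:300].max(-1)<60
mk=dark&(P[...,2]>.035)&(P[...,2]<.07)
for r in range(0,70,4):
    k=np.where(mk[r])[0]
    if len(k): print(265+r,265+k.min(),265+k.max(),np.round(unp(w,265+r,265+(k.min()+k.max())/2,z=.05),4), round(P[r][mk[r]][:,2].max(),4))
E
```

```text
277 276 286 [0.4595 0.3645 0.05  ] 0.0472
281 272 287 [0.4631 0.3626 0.05  ] 0.0556
285 275 285 [0.4669 0.3623 0.05  ] 0.0552
289 275 286 [0.4707 0.3621 0.05  ] 0.0557
293 275 286 [0.4745 0.3614 0.05  ] 0.0562
297 276 286 [0.4783 0.3612 0.05  ] 0.0546
301 276 287 [0.4822 0.3609 0.05  ] 0.0558
305 276 287 [0.4861 0.3602 0.05  ] 0.0554
309 277 288 [0.4901 0.3604 0.05  ] 0.0552
313 277 287 [0.494  0.3593 0.05  ] 0.0555
317 277 290 [0.4981 0.3599 0.05  ] 0.0548
321 275 290 [0.502  0.3583 0.05  ] 0.0552
329 277 295 [0.5105 0.3601 0.05  ] 0.0506
333 265 296 [0.5138 0.3544 0.05  ] 0.0519
```

View pics/w2c.png

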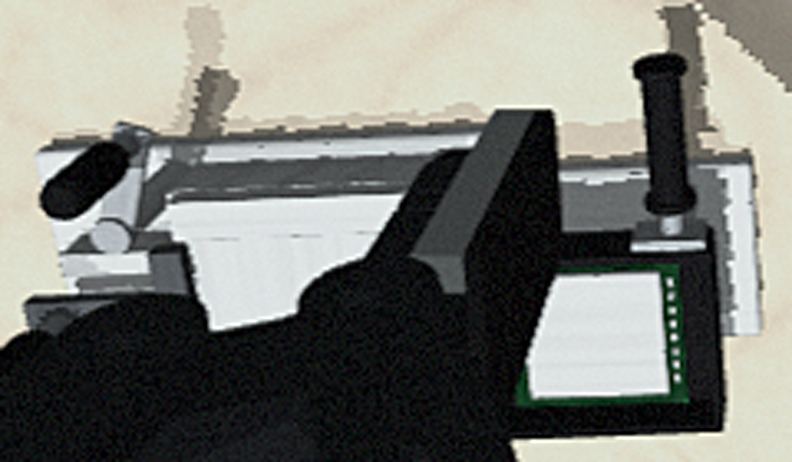

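```bash
python3 - <<'E'
from h import *
c=env.read_camera('top')
def T(a,z): return unp(c,110+a[1]/4,230+a[0]/4,z=z)
for a,b,z in [((275,487),(622,512),.008),((130,287),(328,300),.058),((120,427),(318,442),.058),((520,300),(635,306),.03),((520,340),(508,448),.04),((328,300),(318,442),.058)]:
    d=T(b,z)-T(a,z); an=np.arctan2(d[1],d[0]); print(round((an+np.pi/2+.6)%(np.pi/2)-.6,4), T(a,z).round(4),T(b,z).round(4))
E
```

```text
-0.0976 [0.4925 0.3032 0.008 ] [0.4781 0.1562 0.008 ]
-0.0911 [0.5717 0.3587 0.058 ] [0.5643 0.2785 0.058 ]
-0.1013 [0.5148 0.3638 0.058 ] [0.5066 0.284  0.058 ]
-0.0776 [0.5666 0.1985 0.03  ] [0.5628 0.1505 0.03  ]
-0.1405 [0.5484 0.1998 0.04  ] [0.5038 0.2061 0.04  ]
-0.0948 [0.5643 0.2785 0.058 ] [0.5066 0.284  0.058 ]
```

```bash
python3 -m creep '{"hand":[45,45,45,45,45],"delta_pos":[[0,0,0],[-0.028,-0.016,0.035],[-0.028,-0.016,0.035],[-0.0288,-0.0168,0.035],[0,0,0.034]],"turn":[-0.56,0,0,0,0]}' && python3 - <<'E'
from h import *
w=env.read_camera('wrist'); save(w,'w3'); s=env.get_state(); print(s['tcp_pos'],s['orientation'])
v,u=np.mgrid[240:480,240:400]
P=np.array([[unp(w,a,b) for a,b in zip(r1,r2)] for r1,r2 in zip(v,u)])
mk=(w['pixels'][240:,240:400].max(-1)<60)&(P[...,2]>.042)&(P[...,2]<.06)
for r in range(0,240,8):
    k=np.where(mk[r])[0]
    if len(k)>3: print(240+r,240+k.min(),240+k.max(),np.round(unp(w,240+r,240+(k.min()+k.max())/2,z=.052),4), round(np.median(P[r][mk[r]][:,2]),4))
E
```

```text
clock: 4.9
tcp_pos: [0.4825, 0.3596, 0.0995]
orientation: [0.002, 0.049, 0.999, 0.001]
wrist_force: [0.6, 0.6, 0.5]
finger_gap: 0.0449
[0.4776946  0.35853145 0.0933531 ] [-0.00263193  0.04839247  0.99882364 -0.00160412]
240 308 334 [0.4624 0.3621 0.052 ] 0.0558
248 312 331 [0.4667 0.362  0.052 ] 0.0537
256 312 331 [0.4711 0.3615 0.052 ] 0.054
264 312 330 [0.4755 0.3609 0.052 ] 0.0544
272 312 330 [0.48   0.3604 0.052 ] 0.0539
280 312 330 [0.4846 0.36   0.052 ] 0.0537
288 312 330 [0.4892 0.3595 0.052 ] 0.0541
296 312 330 [0.4939 0.3591 0.052 ] 0.0537
304 309 333 [0.4986 0.3586 0.052 ] 0.0534
312 312 330 [0.5034 0.3582 0.052 ] 0.0562
328 269 339 [0.5123 0.3478 0.052 ] 0.0515
336 269 340 [0.5174 0.3475 0.052 ] 0.0576
344 314 340 [0.5237 0.3596 0.052 ] 0.0471
352 313 340 [0.5289 0.3589 0.052 ] 0.0461
360 313 339 [0.5341 0.3581 0.052 ] 0.0462
368 313 339 [0.5394 0.3576 0.052 ] 0.0465
376 313 339 [0.5448 0.3571 0.052 ] 0.0479
384 313 339 [0.5503 0.3566 0.052 ] 0.0477
392 314 338 [0.5559 0.3561 0.052 ] 0.0462
400 321 338 [0.5618 0.3577 0.052 ] 0.0456
408 256 338 [0.5656 0.3377 0.052 ] 0.0506
```

View pics/w3.png

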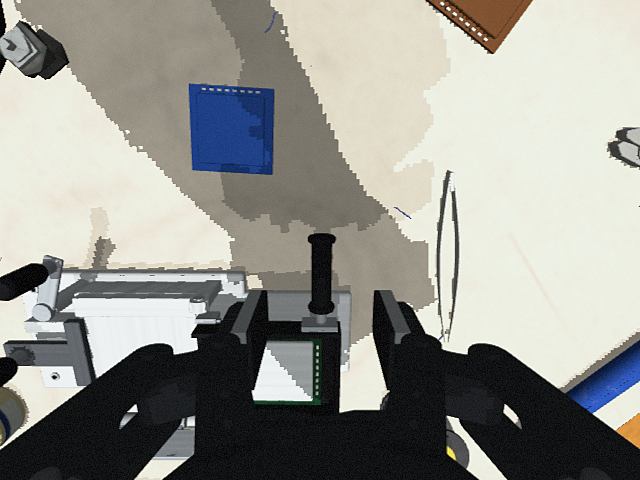

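```bash
python3 -m creep '{"hand":[45,45,45,45,45],"delta_pos":[[0,0,0.01],[0,0,0.01],[0,0,0.01],[0,0,0.01],[0,0,0.01]],"turn":[0,0,0,0,0]}'; python3 - <<'E'
from h import *
s=env.get_state(); print(s['tcp_pos'],s['joint_pos'],s['qvel'])
E
```

```text
clock: 5.37
tcp_pos: [0.4797, 0.3611, 0.06]
orientation: [0.001, 0.047, 0.999, 0.001]
wrist_force: [-0.7, 0.7, 0.4]
finger_gap: 0.045
[0.47968331 0.36106369 0.0599967 ] [ 5.11531133e-01  4.71376069e-01 -1.83907887e-01  9.13171135e-01
  1.20683566e-04  6.05259979e-01] [-0.00563937  0.09731812 -0.12137995 -0.21296389 -0.00165203 -0.00024612]
```

```bash
python3 -m creep '{"hand":[45,45,30,5,5],"delta_pos":[[-0.001,-0.001,0.01],[0,0,0.0125],[0,0,0],[0,0,0],[0,0,0]],"turn":[0,0,0,0,0]}' 30;  python3 -m creep '{"hand":[5,5,5,5,5],"delta_pos":[[0,0,0],[0,0,0],[0,0,0],[0,0,0],[0,0,0]],"turn":[0,0,0,0,0]}'
```

```text
clock: 5.78
tcp_pos: [0.4804, 0.3603, 0.0415]
orientation: [-0.0, 0.047, 0.999, 0.001]
wrist_force: [-0.3, 7.6, 0.2]
finger_gap: 0.0096
clock: 6.2
tcp_pos: [0.4803, 0.3602, 0.0419]
orientation: [0.0, 0.047, 0.999, 0.001]
wrist_force: [-2.1, 5.2, -0.8]
finger_gap: 0.0099
```

```bash
python3 -m creep '{"hand":[5,5,5,5,5],"delta_pos":[[0,-0.0017,-0.0088],[0,-0.0026,-0.0086],[0,-0.0034,-0.0083],[0,-0.0042,-0.0079],[0,-0.0050,-0.0074]],"turn":[0,0,0,0,0]}' && python3 -m creep '{"hand":[5,5,5,5,5],"delta_pos":[[0,-0.0057,-0.0069],[0,-0.0064,-0.0063],[0,-0.0070,-0.0056],[0,-0.0075,-0.0049],[0,-0.0079,-0.0041]],"turn":[0,0,0,0,0]}'; python3 - <<'E'
from h import *
s=env.read_camera('scene'); cv2.imwrite('pics/s4.png',cv2.resize(s['pixels'][150:310,220:400,::-1],None,fx=3.5,fy=3.5))
E
```

```text
clock: 6.62
tcp_pos: [0.479, 0.3476, 0.0753]
orientation: [0.0, 0.047, 0.999, 0.002]
wrist_force: [-3.1, 7.3, -0.2]
finger_gap: 0.0098
clock: 7.03
tcp_pos: [0.4766, 0.3215, 0.0993]
orientation: [0.001, 0.046, 0.999, 0.004]
wrist_force: [-3.8, 7.2, 5.2]
finger_gap: 0.0098
```

View pics/s4.png

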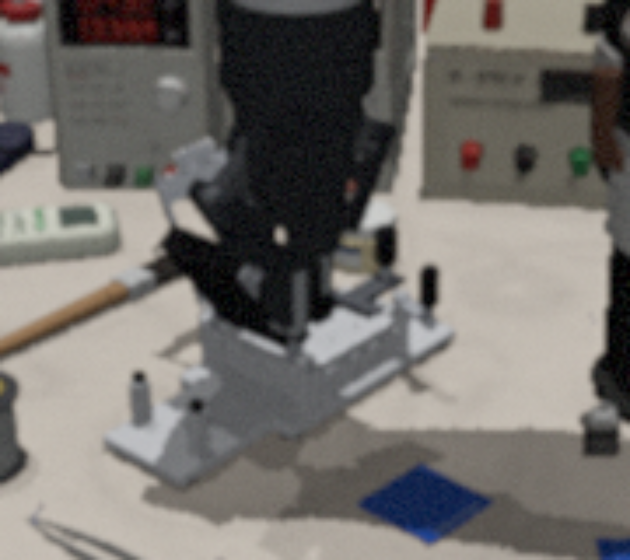

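The tray is gripped and tilted about 1 rad, forces low. I'll continue the arc.

```bash
python3 -m creep '{"hand":[5,5,5,5,5],"delta_pos":[[0,-0.0083,-0.0033],[0,-0.0086,-0.0025],[0,-0.0088,-0.0016],[0,-0.0089,-0.0007],[0,-0.0090,0.0002]],"turn":[0,0,0,0,0]}' && python3 -m creep '{"hand":[5,5,5,5,5],"delta_pos":[[0,-0.0089,0.0011],[0,-0.0087,0.0019],[0,-0.0085,0.0028],[0,-0.0082,0.0036],[0,-0.0039,0.0021]],"turn":[0,0,0,0,0]}' && python3 -m creep '{"hand":[5,5,5,5,5],"delta_pos":[[0,0,0],[0,0,0],[0,0,0],[0,0,0],[0,0,0]],"turn":[0,0,0,0,0]}'; python3 - <<'E'
from h import *
s=env.read_camera('scene'); cv2.imwrite('pics/s5.png',cv2.resize(s['pixels'][150:310,220:400,::-1],None,fx=3.5,fy=3.5))
E
```

```text
clock: 7.5
tcp_pos: [0.4728, 0.2839, 0.1038]
orientation: [0.0, 0.047, 0.999, 0.001]
wrist_force: [-1.5, 4.0, -0.1]
finger_gap: 0.0096
clock: 7.92
tcp_pos: [0.4698, 0.2522, 0.093]
orientation: [-0.0, 0.048, 0.999, 0.0]
wrist_force: [-5.6, 10.7, 13.1]
finger_gap: 0.0098
clock: 8.33
tcp_pos: [0.4699, 0.2527, 0.0933]
orientation: [-0.0, 0.047, 0.999, -0.0]
wrist_force: [-5.0, 1.3, 2.9]
finger_gap: 0.01
```

View pics/s5.png

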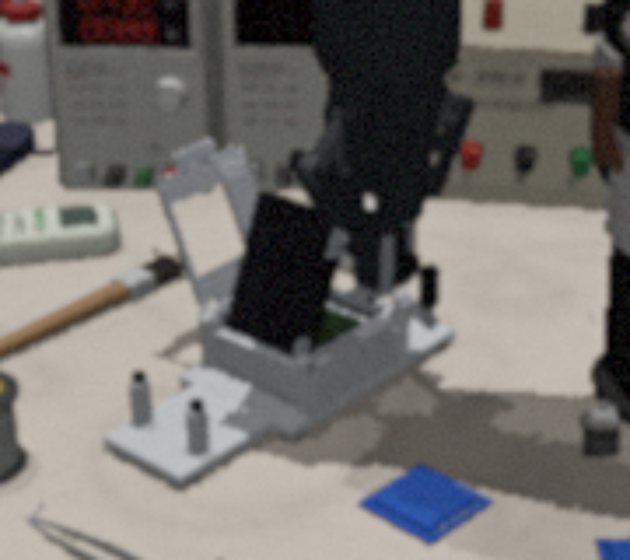

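```bash
python3 - <<'E'
from h import *
s=env.read_camera('wrist'); save(s,'w6'); s=env.read_camera('top'); cv2.imwrite('pics/t6.png',cv2.resize(s['pixels'][110:270,230:430,::-1],None,fx=4,fy=4)[:600,:800])
E
```

```text
(no output)
```

View pics/w6.png

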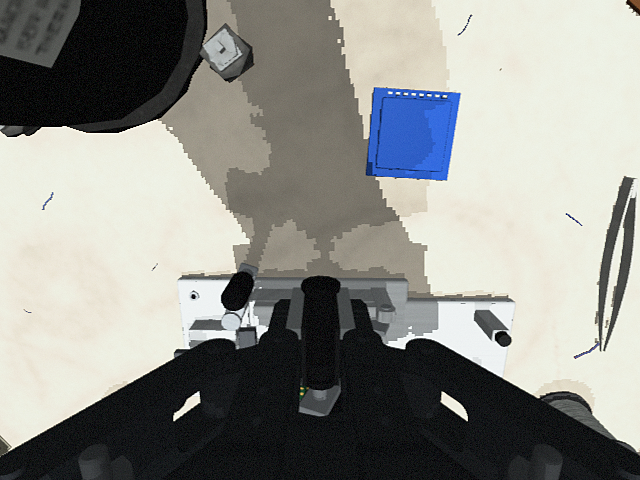

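View pics/t6.png

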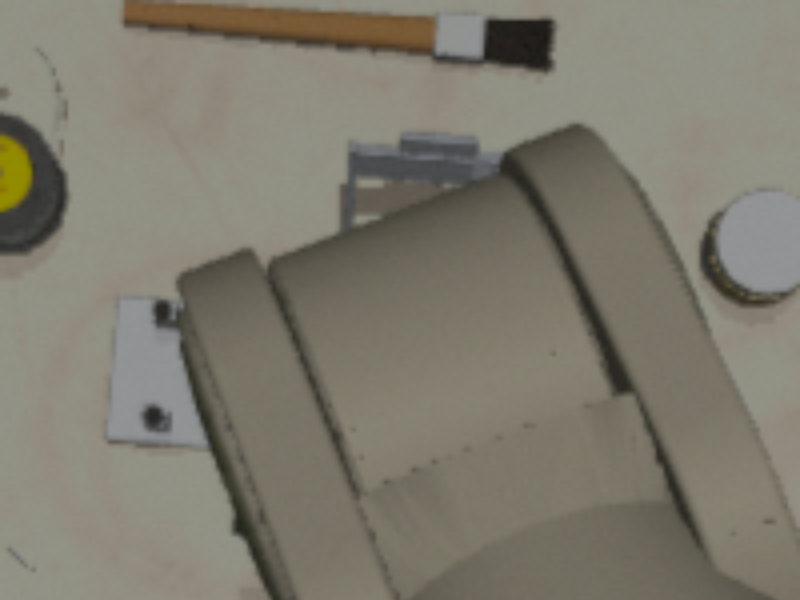

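```bash
python3 -m creep '{"hand":[5,5,5,5,5],"delta_pos":[[0,0.0039,-0.0021],[0,0.0082,-0.0036],[0,0.0085,-0.0028],[0,0.0087,-0.0019],[0,0.0089,-0.0011]],"turn":[0,0,0,0,0]}' && python3 -m creep '{"hand":[5,5,5,5,5],"delta_pos":[[0,0.0090,-0.0002],[0,0.0089,0.0007],[0,0.0088,0.0016],[0,0.0086,0.0025],[0,0.0083,0.0033]],"turn":[0,0,0,0,0]}' ; python3 - <<'E'
from h import *
s=env.read_camera('scene'); cv2.imwrite('pics/s7.png',cv2.resize(s['pixels'][150:310,220:400,::-1],None,fx=3.5,fy=3.5))
E
```

```text
clock: 8.9
tcp_pos: [0.4732, 0.2827, 0.1031]
orientation: [0.0, 0.048, 0.999, -0.001]
wrist_force: [-3.6, -4.0, 9.9]
finger_gap: 0.0098
clock: 9.32
tcp_pos: [0.4771, 0.3192, 0.0966]
orientation: [0.001, 0.047, 0.999, 0.0]
wrist_force: [-2.2, 0.2, 6.0]
finger_gap: 0.0098
```

View pics/s7.png

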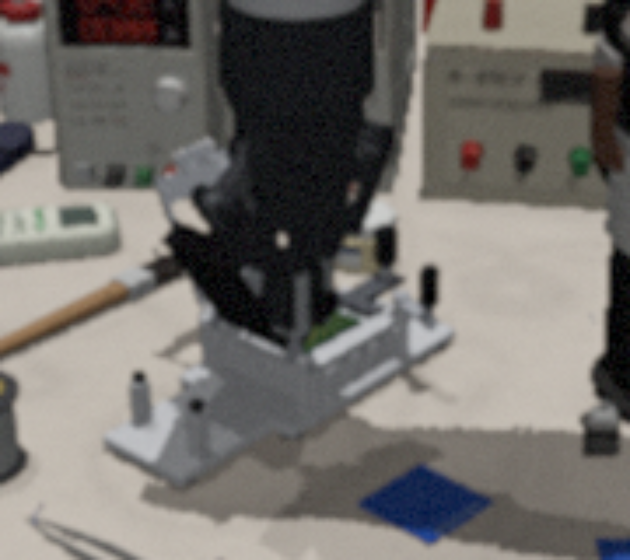

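Chip is in the nest and the tray is empty. I'll lower it the rest of the way.

```bash
python3 -m creep '{"hand":[5,5,5,5,5],"delta_pos":[[0,0.0079,0.0041],[0,0.0075,0.0049],[0,0.0070,0.0056],[0,0.0064,0.0063],[0,0.0057,0.0069]],"turn":[0,0,0,0,0]}' && python3 -m creep '{"hand":[5,5,5,5,5],"delta_pos":[[0,0.0050,0.0074],[0,0.0042,0.0079],[0,0.0034,0.0083],[0,0.0026,0.0086],[0,0.0017,0.0088]],"turn":[0,0,0,0,0]}' && python3 -m creep '{"hand":[5,5,5,25,45],"delta_pos":[[0,0,0.001],[0,0,0.001],[0,0,0],[0,0,0],[0,0,0]],"turn":[0,0,0,0,0]}' && python3 -m creep '{"hand":[45,45,45,45,45],"delta_pos":[[0,0,0],[0,0,-0.03],[0,0,-0.04],[0,0,-0.04],[0,0,-0.02]],"turn":[0,0,0,0,0]}'; python3 - <<'E'
from h import *
s=env.read_camera('scene'); cv2.imwrite('pics/s8.png',cv2.resize(s['pixels'][150:310,220:400,::-1],None,fx=3.5,fy=3.5))
w=env.read_camera('wrist'); save(w,'w8')
E
```

```text
clock: 9.78
tcp_pos: [0.4797, 0.3461, 0.0736]
orientation: [0.001, 0.048, 0.999, -0.0]
wrist_force: [2.8, -3.3, 1.1]
finger_gap: 0.0094
clock: 10.2
tcp_pos: [0.481, 0.3598, 0.041]
orientation: [0.001, 0.047, 0.999, 0.001]
wrist_force: [5.1, -0.4, 3.0]
finger_gap: 0.0097
clock: 10.62
tcp_pos: [0.4785, 0.3589, 0.0388]
orientation: [-0.002, 0.047, 0.999, -0.0]
wrist_force: [0.2, -0.3, -0.8]
finger_gap: 0.0333
clock: 11.03
tcp_pos: [0.4805, 0.3597, 0.147]
orientation: [0.001, 0.047, 0.999, 0.001]
wrist_force: [1.5, -0.1, -1.0]
finger_gap: 0.0456
```

View pics/s8.png

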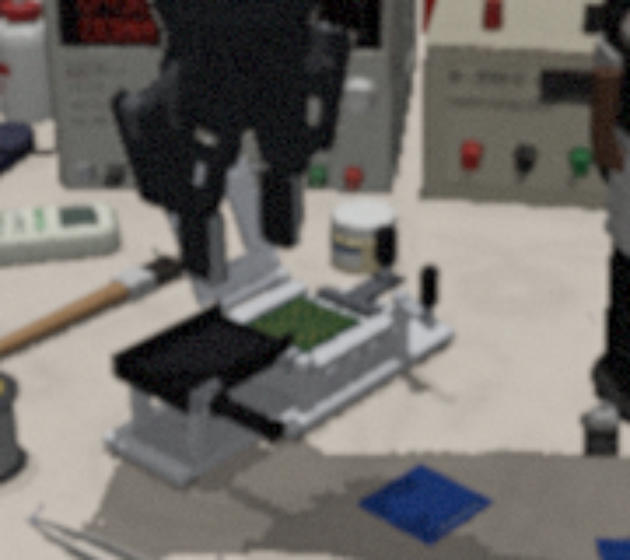

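View pics/w8.png

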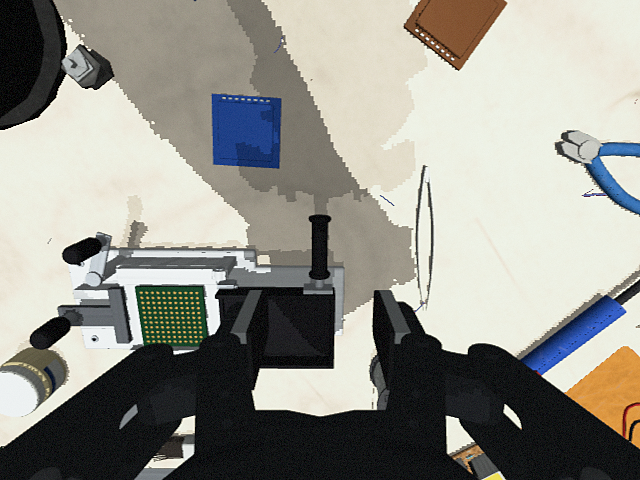

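```bash
python3 - <<'E'
from h import *
w=env.read_camera('wrist'); s=env.get_state(); print(s['tcp_pos'])
px=w['pixels']; v,u=np.mgrid[0:480,0:640]; d=w['depth']
P=(np.stack([(u-w['cx'])/w['fx'],(v-w['cy'])/w['fy'],np.ones_like(d)],-1)*d[...,None])@rot(w['orientation']).T+w['origin']
o=np.array([.5308,.2549]); y=-.097; Rj=np.array([[np.cos(y),-np.sin(y)],[np.sin(y),np.cos(y)]])
def jig(p): return (np.asarray(p)[...,:2]-o)@Rj
for nm,(r0,r1,c0,c1),(z0,z1) in [('jaw',(312,355,20,80),(.066,.074)),('latch',(230,270,55,110),(.076,.085)),('handle',(210,280,300,340),(.05,.06))]:
    q=P[r0:r1,c0:c1]; m=(px[r0:r1,c0:c1].max(-1)<70)&(q[...,2]>z0)&(q[...,2]<z1)
    k=q[m]; print(nm,len(k),k.mean(0).round(4) if len(k) else '', (jig((k.min(0)+k.max(0))/2)*1000).round(1), (jig(k.mean(0))*1000).round(1))
    k=q[(px[r0:r1,c0:c1].max(-1)<70)&(q[...,2]>.04)]; print(k.min(0).round(3),k.max(0).round(3))
# chip gold/green
g=(px[...,1].astype(int)>px[...,0]+15)&(px[...,1].astype(int)>px[...,2]+15)&(P[...,2]>.025)&(P[...,2]<.045)&(u<230)
k=jig(P[g])*1000; print('chip',len(k),np.percentile(k,[1,50,99],axis=0).round(1), np.median(P[g][:,2]))
E
```

```text
[0.48053507 0.35961185 0.14509774]
jaw 357 [0.5225 0.1704 0.0685] [  0.4 -85.2] [ -0.1 -84.9]
[0.409 0.163 0.04 ] [0.53  0.366 0.278]
latch 305 [0.4638 0.2159 0.0785] [-62.6 -46. ] [-62.9 -45.3]
[0.409 0.209 0.044] [0.483 0.366 0.278]
handle 1023 [0.4807 0.3606 0.0541] [-59.4 100.4] [-60.1 100.3]
[0.409 0.351 0.044] [0.503 0.369 0.278]
chip 3405 [[ -37.8 -134.7]
 [  -2.7  -10.1]
 [  60.    22. ]] 0.03533595047986937
```

```bash
python3 -m creep '{"hand":[35,35,35,35,35],"delta_pos":[[-0.0125,-0.0384,0],[-0.0125,-0.0384,0],[-0.0125,-0.0384,0],[-0.0125,-0.0384,0],[-0.0125,-0.0384,0]],"turn":[0,0,0,0,0]}' 20 && python3 -m creep '{"hand":[35,35,35,35,35],"delta_pos":[[-0.0125,-0.0384,0],[0,0,0.02],[0,0,0.02],[0,0,0.01],[0,0,0]],"turn":[0,0,0,0,0]}'; python3 - <<'E'
from h import *
t=env.read_camera('top'); save(t,'t9'); w=env.read_camera('wrist'); save(w,'w9')
print(env.get_state()['tcp_pos'])
v,u=np.mgrid[0:480,0:640]; d=t['depth']
P=(np.stack([(u-t['cx'])/t['fx'],(v-t['cy'])/t['fy'],np.ones_like(d)],-1)*d[...,None])@rot(t['orientation']).T+t['origin']
for r in range(180,480,30): print(r,[ (round(float(P[r,c,2]),2)) for c in range(300,620,25)])
E
```

```text
clock: 11.6
tcp_pos: [0.5138, 0.2, 0.1416]
orientation: [-0.002, 0.047, 0.999, -0.0]
wrist_force: [1.2, 0.1, -0.4]
finger_gap: 0.0349
clock: 12.02
tcp_pos: [0.5195, 0.1694, 0.1002]
orientation: [-0.003, 0.048, 0.999, -0.001]
wrist_force: [-0.9, -0.3, 0.1]
finger_gap: 0.0349
[0.52143158 0.17009344 0.10274732]
180 [-0.0, 0.04, 0.04, 0.35, 0.56, 0.59, 0.59, 0.6, 0.59, 0.59, 0.12, 0.12, 0.13]
210 [0.05, 0.04, 0.04, 0.26, 0.53, 0.59, 0.6, 0.61, 0.61, 0.6, 0.13, 0.13, 0.13]
240 [0.0, 0.0, 0.0, 0.0, -0.0, 0.59, 0.61, 0.62, 0.62, 0.62, 0.61, 0.0, -0.0]
270 [0.01, 0.0, 0.0, -0.0, 0.0, 0.6, 0.62, 0.63, 0.63, 0.63, 0.64, 0.0, 0.01]
300 [0.0, -0.0, -0.0, 0.02, 0.18, 0.6, 0.63, 0.64, 0.64, 0.65, 0.65, 0.64, -0.74]
330 [-0.0, -0.0, 0.0, 0.22, 0.25, 0.26, 0.64, 0.65, 0.65, 0.65, 0.66, 0.65, 0.65]
360 [0.0, 0.01, -0.0, 0.23, 0.26, 0.26, 0.64, 0.65, 0.66, 0.66, 0.66, 0.66, 0.66]
390 [-0.0, -0.0, -0.0, 0.0, -0.0, 0.03, 0.65, 0.66, 0.67, 0.67, 0.67, 0.67, 0.67]
420 [-0.0, 0.0, -0.0, 0.03, -0.26, -0.25, 0.64, 0.66, 0.67, 0.68, 0.68, 0.68, 0.68]
450 [-0.0, 0.03, -0.76, -0.67, 0.0, -0.0, 0.62, 0.66, 0.68, 0.68, 0.68, 0.69, 0.69]
```

View pics/t9.png

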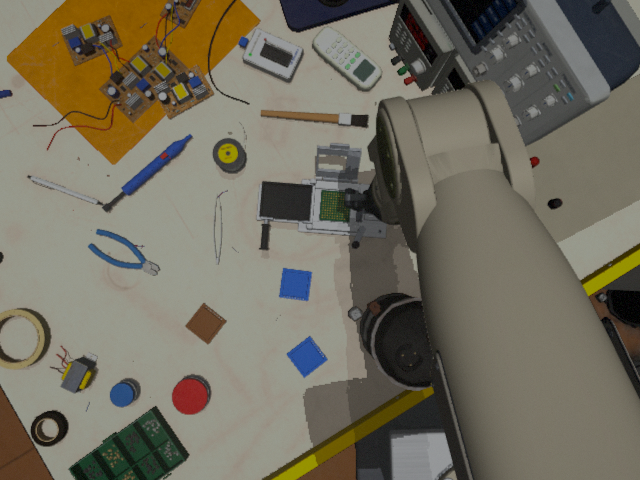

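View pics/w9.png

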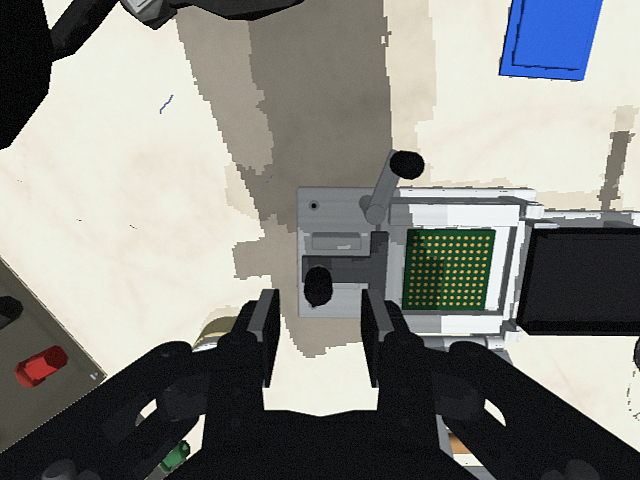

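```bash
python3 -m creep '{"hand":[35,35,35,12,12],"delta_pos":[[0,0,0.018],[0,0,0.018],[0,0,0.015],[0,0,0],[0,0,0]],"turn":[0,0,0,0,0]}' 20 && python3 -m creep '{"hand":[12,12,12,12,12],"delta_pos":[[0,0,0],[0,0,0],[0,0,0],[0,0.003,0],[0,0.003,0]],"turn":[0,0,0,0,0]}'
```

```text
clock: 12.53
tcp_pos: [0.5218, 0.1703, 0.0629]
orientation: [-0.001, 0.047, 0.999, -0.0]
wrist_force: [-2.2, 1.3, -7.5]
finger_gap: 0.0135
clock: 12.95
tcp_pos: [0.5223, 0.1744, 0.0629]
orientation: [-0.001, 0.048, 0.999, -0.0]
wrist_force: [-3.1, -1.5, -5.0]
finger_gap: 0.0138
```

```bash
python3 -m creep '{"hand":[12,12,12,12,12],"delta_pos":[[0,0.003,0],[0,0.003,0],[0,0.003,0],[0,0.002,0],[0,0.002,0]],"turn":[0,0,0,0,0]}' && python3 -m creep '{"hand":[12,12,12,12,12],"delta_pos":[[0,0.001,0],[0,0.001,0],[0,0.001,0],[0,0.001,0],[0,0,0]],"turn":[0,0,0,0,0]}'; python3 - <<'E'
from h import *
s=env.read_camera('scene'); cv2.imwrite('pics/s10.png',cv2.resize(s['pixels'][150:310,220:400,::-1],None,fx=3.5,fy=3.5))
w=env.read_camera('wrist'); save(w,'w10'); print(env.get_state()['wrist_force'])
E
```

```text
clock: 13.37
tcp_pos: [0.5235, 0.1853, 0.0629]
orientation: [-0.0, 0.047, 0.999, -0.0]
wrist_force: [-4.5, -1.2, -3.8]
finger_gap: 0.0137
clock: 13.78
tcp_pos: [0.5238, 0.1884, 0.0629]
orientation: [-0.0, 0.047, 0.999, 0.0]
wrist_force: [-5.3, 0.2, -3.3]
finger_gap: 0.0136
[-4.92581386  0.34677064 -2.72052907]
```

View pics/w10.png

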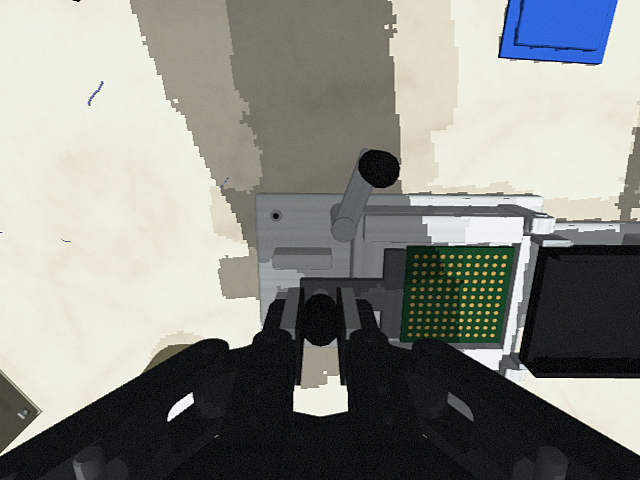

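```bash
python3 -m creep '{"hand":[12,12,12,12,12],"delta_pos":[[0,0.001,0],[0,0.001,0],[0,0.0008,0],[0,0,0],[0,0,0]],"turn":[0,0,0,0,0]}'
```

```text
clock: 14.3
tcp_pos: [0.5239, 0.1901, 0.0628]
orientation: [-0.0, 0.048, 0.999, -0.0]
wrist_force: [-5.4, -2.0, -3.3]
finger_gap: 0.0132
```

```bash
python3 -m creep '{"hand":[12,12,12,12,12],"delta_pos":[[0,0.0008,0],[0,0.0005,0],[0,0,0],[0,0,0],[0,0,0]],"turn":[0,0,0,0,0]}'
```

```text
clock: 14.72
tcp_pos: [0.524, 0.1903, 0.0628]
orientation: [-0.0, 0.048, 0.999, -0.001]
wrist_force: [-6.1, -6.2, -1.9]
finger_gap: 0.0135
```

```bash
python3 -m creep '{"hand":[12,12,12,12,12],"delta_pos":[[0,0.0008,0],[0,0.0008,0],[0,0,0],[0,0,0],[0,0,0]],"turn":[0,0,0,0,0]}'; python3 - <<'E'
from h import *
w=env.read_camera('wrist'); cv2.imwrite('pics/w11.png',cv2.resize(w['pixels'][180:400,240:580,::-1],None,fx=2.3,fy=2.3))
E
```

```text
clock: 15.13
tcp_pos: [0.5239, 0.1904, 0.0628]
orientation: [-0.001, 0.048, 0.999, -0.003]
wrist_force: [-6.2, -8.7, -1.2]
finger_gap: 0.0137
```

View pics/w11.png

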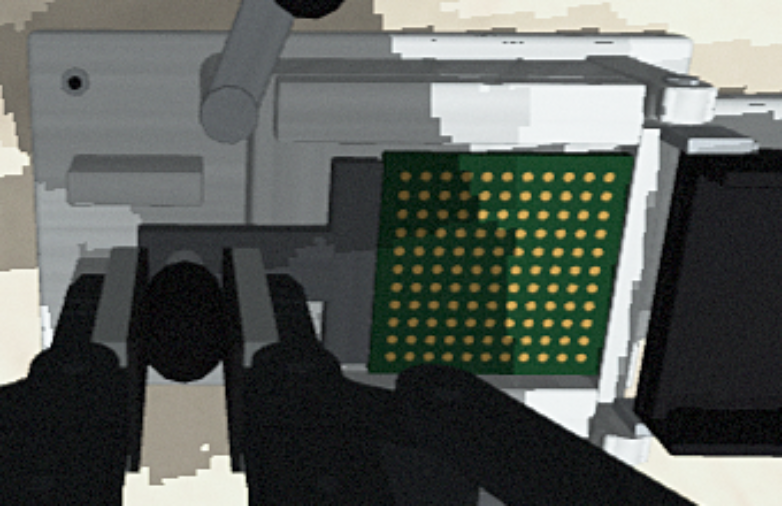

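```bash
python3 -m creep '{"hand":[20,30,30,30,30],"delta_pos":[[0,0,0],[0,0,0],[0,0,-0.03],[0,0,-0.04],[0,0,-0.04]],"turn":[0,0,0,0,0]}'; python3 - <<'E'
from h import *
s=env.read_camera('scene'); save(s,'s12'); t=env.read_camera('top'); save(t,'t12')
def cloud(t):
    v,u=np.mgrid[0:480,0:640]; d=t['depth']
    P=(np.stack([(u-t['cx'])/t['fx'],(v-t['cy'])/t['fy'],np.ones_like(d)],-1)*d[...,None])@rot(t['orientation']).T+t['origin']
    P[d==0]=np.nan; return P
for n,c in (('s',s),('t',t)):
    P=cloud(c); q=P.reshape(-1,3); q=q[~np.isnan(q[:,0])]
    print(n)
    for y0 in np.arange(-.1,.4,.05):
        k=q[(q[:,1]>=y0)&(q[:,1]<y0+.05)&(q[:,0]>.56)&(q[:,0]<1.0)]
        row=[]
        for z0 in (.05,.15,.25,.35,.45):
            kk=k[(k[:,2]>=z0)&(k[:,2]<z0+.1)]
            row.append((len(kk), round(np.percentile(kk[:,0],2),3)) if len(kk)>5 else None)
        print(round(y0,2),row)
E
```

```text
clock: 15.6
tcp_pos: [0.526, 0.1932, 0.1525]
orientation: [0.001, 0.047, 0.999, 0.001]
wrist_force: [1.0, -0.4, -0.2]
finger_gap: 0.0301
s
-0.1 [(169, np.float64(0.561)), (110, np.float64(0.768)), None, None, None]
-0.05 [(577, np.float64(0.561)), (320, np.float64(0.592)), (299, np.float64(0.583)), (159, np.float64(0.597)), None]
0.0 [(674, np.float64(0.581)), (492, np.float64(0.583)), (341, np.float64(0.582)), (263, np.float64(0.693)), None]
0.05 [(1285, np.float64(0.679)), (1001, np.float64(0.679)), (2272, np.float64(0.675)), (581, np.float64(0.734)), None]
0.1 [(1460, np.float64(0.737)), (1140, np.float64(0.748)), (1683, np.float64(0.755)), (245, np.float64(0.82)), None]
0.15 [(14, np.float64(0.897)), (27, np.float64(0.828)), (174, np.float64(0.835)), None, None]
0.2 [(851, np.float64(0.578)), (489, np.float64(0.883)), (642, np.float64(0.882)), (274, np.float64(0.893)), None]
0.25 [(787, np.float64(0.563)), (1041, np.float64(0.882)), (1509, np.float64(0.879)), (346, np.float64(0.899)), None]
0.3 [(143, np.float64(0.564)), (76, np.float64(0.88)), (1643, np.float64(0.871)), (222, np.float64(0.944)), None]
0.35 [(39, np.float64(0.561)), None, None, None, None]
t
-0.1 [(1174, np.float64(0.561)), None, (1319, np.float64(0.633)), (1333, np.float64(0.611)), None]
-0.05 [(16, np.float64(0.573)), None, (1225, np.float64(0.583)), (4298, np.float64(0.599)), None]
0.0 [None, None, (3890, np.float64(0.593)), (2498, np.float64(0.642)), None]
0.05 [(204, np.float64(0.731)), (692, np.float64(0.715)), (2671, np.float64(0.681)), None, None]
0.1 [(1187, np.float64(0.743)), (924, np.float64(0.753)), (229, np.float64(0.75)), None, None]
0.15 [None, None, None, None, None]
0.2 [(612, np.float64(0.578)), None, None, None, None]
0.25 [(276, np.float64(0.563)), None, None, None, None]
0.3 [(78, np.float64(0.563)), None, None, None, None]
0.35 [(51, np.float64(0.562)), None, None, None, None]
```

View pics/s12.png

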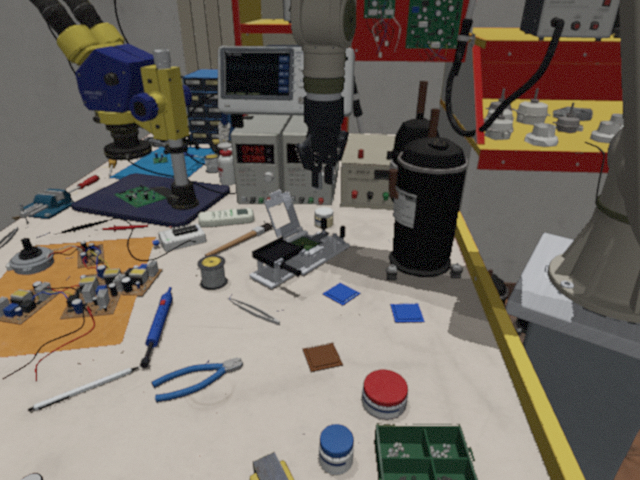

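View pics/t12.png

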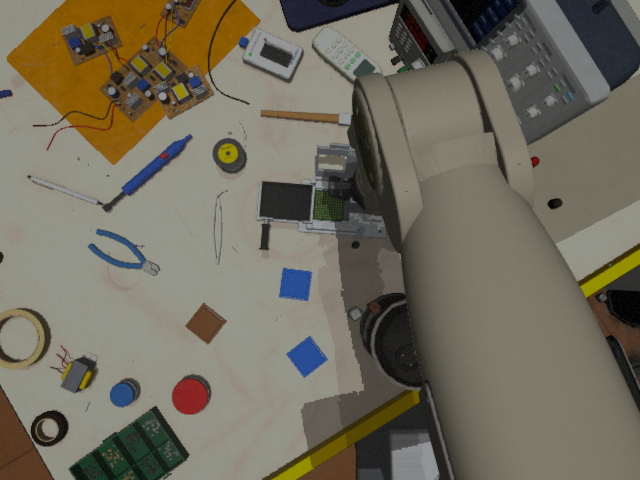

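```bash
python3 -m creep '{"hand":[0,0,0,0,0],"delta_pos":[[0,0,-0.025],[-0.0346,0.0165,0],[-0.0346,0.0165,0],[-0.0346,0.0165,0],[-0.0346,0.0165,0]],"turn":[0,0,0,0,0]}' && python3 -m creep '{"hand":[0,0,0,0,0],"delta_pos":[[0,0,0],[0,0,0],[0,0,0.02],[0,0,0.02],[0,0,0.015]],"turn":[0,0,0,0,0]}'; python3 - <<'E'
from h import *
s=env.read_camera('scene'); cv2.imwrite('pics/s13.png',cv2.resize(s['pixels'][130:310,200:400,::-1],None,fx=3.3,fy=3.3))
st=env.get_state(); print(st['tcp_pos'],st['tau'].round(1))
E
```

```text
clock: 16.12
tcp_pos: [0.6428, 0.236, 0.1723]
orientation: [0.002, 0.047, 0.999, 0.001]
wrist_force: [-0.3, 0.6, 0.3]
finger_gap: 0.0002
clock: 16.53
tcp_pos: [0.6393, 0.2348, 0.1267]
orientation: [0.001, 0.047, 0.999, 0.0]
wrist_force: [-0.2, -0.1, -0.6]
finger_gap: -0.0003
[0.63790054 0.23442556 0.12400422] [  0.2 -69.5  34.4  -0.1   0.    0. ]
```

View pics/s13.png

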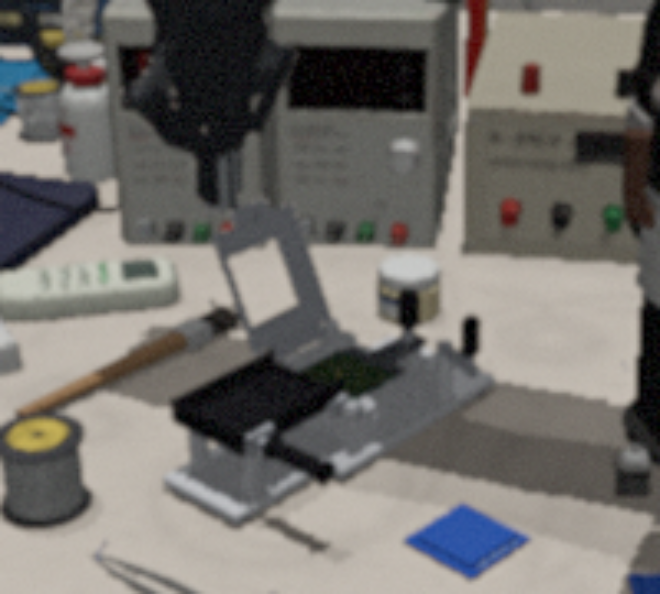

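```bash
python3 -m creep '{"hand":[0,0,0,0,0],"delta_pos":[[0,0,0.01],[0,0,0.008],[0.008,0,0],[0.01,0,0],[0.01,0,0]],"turn":[0,0,0,0,0]}' && python3 -m creep '{"hand":[0,0,0,0,0],"delta_pos":[[0.01,0,0],[0.01,0,0],[0.01,0,0],[0.01,0,0],[0.01,0,0]],"turn":[0,0,0,0,0]}'; python3 - <<'E'
from h import *
s=env.read_camera('scene'); cv2.imwrite('pics/s14.png',cv2.resize(s['pixels'][130:310,200:400,::-1],None,fx=3.3,fy=3.3))
E
```

```text
clock: 17.0
tcp_pos: [0.6173, 0.2371, 0.1134]
orientation: [0.001, 0.048, 0.999, 0.0]
wrist_force: [0.7, -0.1, 0.1]
finger_gap: 0.0001
clock: 17.42
tcp_pos: [0.5769, 0.2409, 0.1127]
orientation: [0.0, 0.047, 0.999, 0.0]
wrist_force: [-0.1, -0.0, -1.0]
finger_gap: 0.0
```

View pics/s14.png

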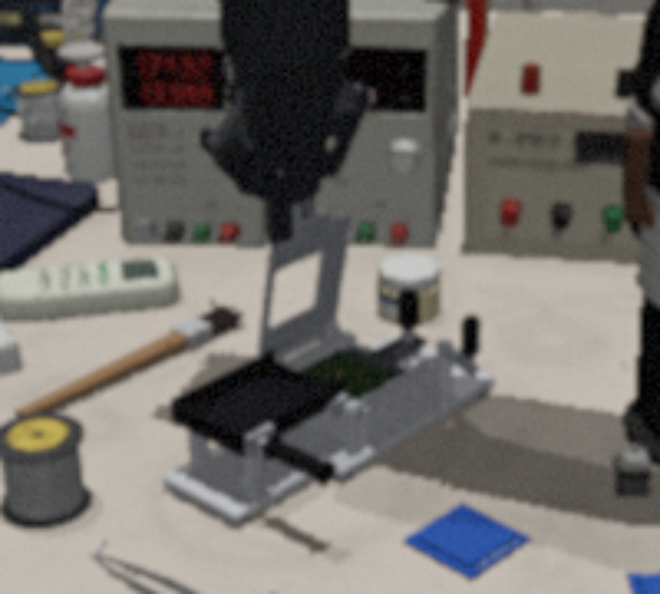

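```bash
python3 -m creep '{"hand":[0,0,0,0,0],"delta_pos":[[0.008,0,0],[0.008,0,0],[0.008,0,0],[0.008,0,0],[0.005,0,0]],"turn":[0,0,0,0,0]}' ; python3 - <<'E'
from h import *
s=env.read_camera('scene'); cv2.imwrite('pics/s15.png',cv2.resize(s['pixels'][130:310,200:400,::-1],None,fx=3.3,fy=3.3))
E
```

```text
clock: 17.88
tcp_pos: [0.5473, 0.2436, 0.1124]
orientation: [-0.0, 0.047, 0.999, -0.0]
wrist_force: [0.6, -1.2, 0.3]
finger_gap: -0.0
```

View pics/s15.png

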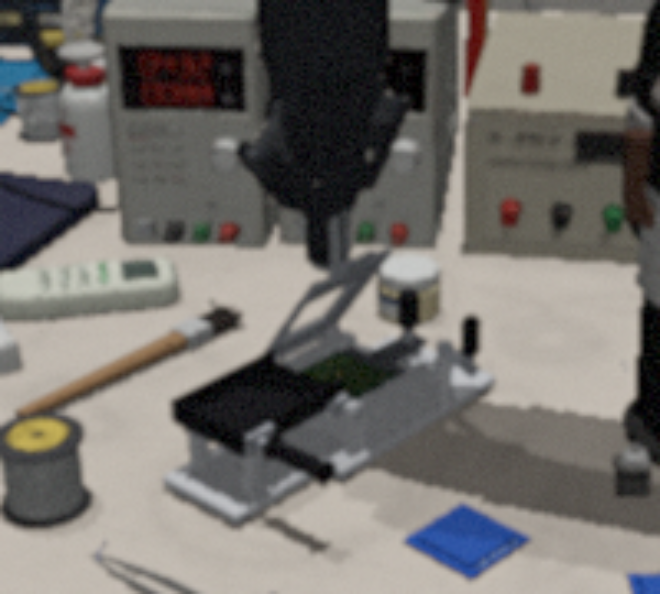

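```bash
python3 -m creep '{"hand":[0,0,0,0,0],"delta_pos":[[0,0,-0.03],[0,0,0],[0,0,0],[0,0,0],[0,0,0]],"turn":[0,0,0,0,0]}' && python3 -m creep '{"hand":[0,0,0,0,0],"delta_pos":[[0,0,0],[0,0,0],[0.026,0,0],[0.026,0,0],[0.027,0,0]],"turn":[0,0,0,0,0]}' ; python3 - <<'E'
from h import *
s=env.read_camera('scene'); cv2.imwrite('pics/s16.png',cv2.resize(s['pixels'][130:310,200:400,::-1],None,fx=3.3,fy=3.3))
w=env.read_camera('wrist'); save(w,'w16'); st=env.get_state(); print(st['tcp_pos'])
P=(np.stack([(np.arange(640)[None]-w['cx'])/w['fx']+np.zeros((480,1)),(np.arange(480)[:,None]-w['cy'])/w['fy']+np.zeros((1,640)),np.ones((480,640))],-1)*w['depth'][...,None])@rot(w['orientation']).T+w['origin']
np.save('P16.npy',P)
E
```

```text
clock: 18.35
tcp_pos: [0.548, 0.2434, 0.1358]
orientation: [-0.0, 0.047, 0.999, -0.0]
wrist_force: [-0.2, 0.1, -0.5]
finger_gap: -0.0002
clock: 18.77
tcp_pos: [0.4847, 0.2493, 0.1359]
orientation: [-0.0, 0.048, 0.999, -0.0]
wrist_force: [0.2, -0.3, 0.4]
finger_gap: -0.0003
[0.48175111 0.24943712 0.13588076]
```

View pics/s16.png

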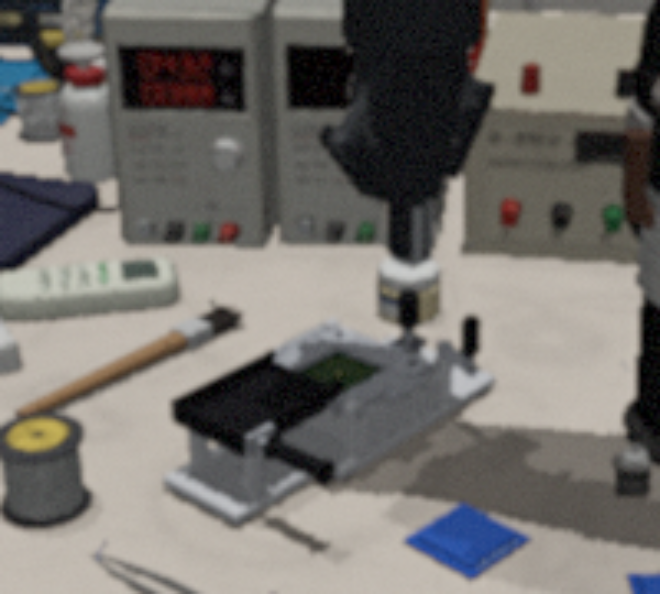

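View pics/w16.png

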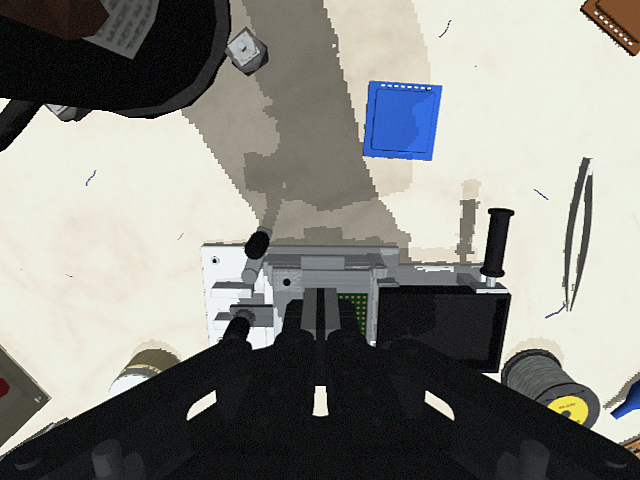

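```bash
python3 -m creep '{"hand":[0,0,0,0,0],"delta_pos":[[0,0,0.03],[0,0,0.03],[0,0,0.025],[0,0,0.01],[0,0,0.003]],"turn":[0,0,0,0,0]}' && python3 -m creep '{"hand":[0,0,0,0,0],"delta_pos":[[0,0,0.003],[0,0,0.002],[0,0,0.002],[0,0,0],[0,0,0]],"turn":[0,0,0,0,0]}'
```

```text
clock: 19.28
tcp_pos: [0.4845, 0.249, 0.0562]
orientation: [-0.002, 0.048, 0.999, -0.001]
wrist_force: [-0.6, 0.5, 0.6]
finger_gap: -0.0
clock: 19.7
tcp_pos: [0.4863, 0.2498, 0.0535]
orientation: [0.001, 0.047, 0.999, 0.0]
wrist_force: [-0.0, 0.9, 2.0]
finger_gap: -0.0001
```

```bash
python3 -m creep '{"hand":[0,0,0,0,0],"delta_pos":[[0,0,0.002],[0,0,0.002],[0,0,0],[0,0,-0.03],[0,0,-0.04]],"turn":[0,0,0,0,0]}'; python3 - <<'E'
from h import *
st=env.get_state(); print(st['tcp_pos'], st['wrist_force'])
w=env.read_camera('wrist'); save(w,'w17'); 
v,u=np.mgrid[0:480,0:640]; d=w['depth']
P=(np.stack([(u-w['cx'])/w['fx'],(v-w['cy'])/w['fy'],np.ones_like(d)],-1)*d[...,None])@rot(w['orientation']).T+w['origin']
np.save('P17.npy',P)
o=np.array([.5308,.2549]); y=-.097; Rj=np.array([[np.cos(y),-np.sin(y)],[np.sin(y),np.cos(y)]])
J=(P[...,:2]-o)@Rj
# frame heights by jig cell
for x0 in np.arange(-.055,.04,.01):
    row=[]
    for y0 in np.arange(-.1,.03,.01):
        m=(abs(J[...,0]-x0)<.004)&(abs(J[...,1]-y0)<.004)&(P[...,2]<.09)&(d>0)
        row.append(int(round(np.median(P[m][:,2])*1000)) if m.sum()>4 else -1)
    print(round(x0,3),row)
m=(w['pixels'].max(-1)<70)&(P[...,2]>.074)&(P[...,2]<.085)&(J[...,1]<0)&(J[...,0]<-.02)
k=J[m]; print('latchknob',len(k),(k.min(0)+k.max(0))/2,k.mean(0))
E
```

```text
clock: 20.12
tcp_pos: [0.4833, 0.2488, 0.1042]
orientation: [-0.002, 0.047, 0.999, -0.001]
wrist_force: [0.5, 0.9, -0.9]
finger_gap: -0.0004
[0.48326014 0.24884937 0.10417887] [ 0.46445203  0.94580815 -0.85512137]
-0.055 [-1, -1, -1, -1, -1, 0, -1, 0, 0, 0, 0, -1, -1]
-0.045 [0, 0, 0, 0, 46, 11, 0, 0, 10, 11, 11, 0, 0]
-0.035 [10, 11, 10, 10, 48, 30, 37, 38, 42, 41, 42, 37, 37]
-0.025 [10, 10, 10, 11, -1, 29, 42, 42, 42, -1, 42, 42, 42]
-0.015 [10, 15, 20, 23, 15, 29, 42, 42, -1, -1, -1, 36, 36]
-0.005 [10, 11, 23, 35, 35, 35, 42, -1, -1, -1, -1, 36, 36]
0.005 [10, 11, 10, 11, 11, 35, 42, -1, -1, -1, -1, -1, 36]
0.015 [10, 24, 24, -1, -1, 29, -1, -1, -1, -1, -1, -1, -1]
0.025 [10, -1, -1, -1, 10, -1, -1, -1, -1, -1, -1, -1, -1]
0.035 [-1, -1, -1, -1, -1, -1, -1, -1, -1, 42, -1, -1, -1]
latchknob 2558 [-0.1132117  -0.08808843] [-0.13343558 -0.08655419]
```

View pics/w17.png

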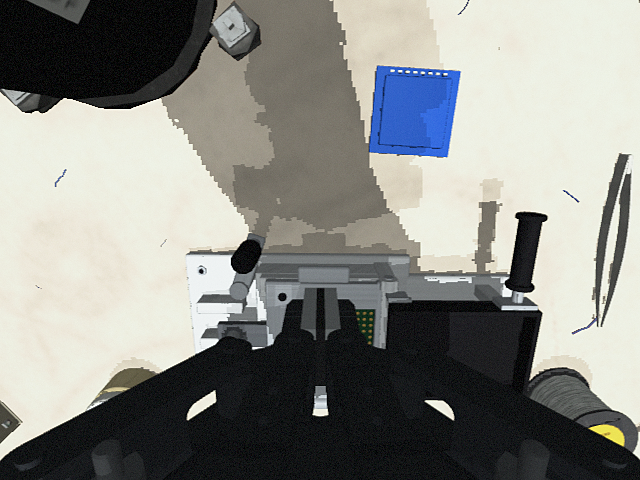

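```bash
python3 -m creep '{"hand":[35,35,35,35,35],"delta_pos":[[0,0,-0.01],[0.01,-0.022,0],[0.01,-0.022,0],[0,0,0],[0,0,0]],"turn":[0,0,0,0,0]}'; python3 - <<'E'
from h import *
st=env.get_state(); print(st['tcp_pos'], st['wrist_force'])
w=env.read_camera('wrist'); save(w,'w18'); 
v,u=np.mgrid[0:480,0:640]; d=w['depth']
P=(np.stack([(u-w['cx'])/w['fx'],(v-w['cy'])/w['fy'],np.ones_like(d)],-1)*d[...,None])@rot(w['orientation']).T+w['origin']
o=np.array([.5308,.2549]); y=-.097; Rj=np.array([[np.cos(y),-np.sin(y)],[np.sin(y),np.cos(y)]])
J=(P[...,:2]-o)@Rj
m=(w['pixels'].max(-1)<70)&(P[...,2]>.0765)&(P[...,2]<.085)&(abs(J[...,1]+.046)<.015)&(abs(J[...,0]+.063)<.015)
k=J[m]; print('latchknob',len(k),(k.min(0)+k.max(0))/2,k.mean(0)); print('tcp jig',(st['tcp_pos'][:2]-o)@Rj)
E
```

```text
clock: 20.58
tcp_pos: [0.4655, 0.2155, 0.113]
orientation: [-0.0, 0.048, 0.999, -0.0]
wrist_force: [-0.1, 0.4, 0.1]
finger_gap: 0.0351
[0.46545753 0.21550937 0.11303578] [-0.11236637  0.36555829  0.06802157]
latchknob 376 [-0.06276041 -0.0470394 ] [-0.06320573 -0.04691501]
tcp jig [-0.06122041 -0.04553375]
```

View pics/w18.png

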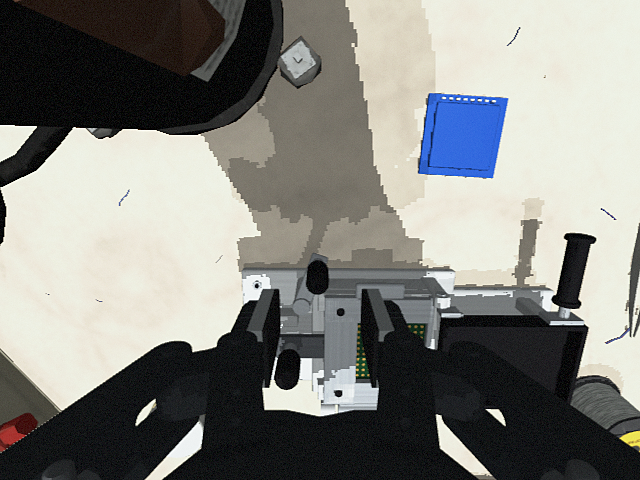

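```bash
python3 -m creep '{"hand":[35,35,35,8,8],"delta_pos":[[0.0021,-0.0018,0.02],[0,0,0.025],[0,0,0.016],[0,0,0],[0,0,0]],"turn":[0,0,0,0,0]}' 20 && python3 -m creep '{"hand":[8,8,8,8,8],"delta_pos":[[0,0,0],[0,0,0],[-0.0019,0.0040,0],[-0.0023,0.0037,0],[-0.0028,0.0034,0]],"turn":[0,0,0,0,0]}'
```

```text
clock: 21.05
tcp_pos: [0.464, 0.215, 0.0638]
orientation: [-0.001, 0.047, 0.999, -0.0]
wrist_force: [0.6, -0.7, -0.6]
finger_gap: 0.0115
clock: 21.47
tcp_pos: [0.4688, 0.222, 0.0641]
orientation: [-0.002, 0.048, 0.999, -0.001]
wrist_force: [-1.4, -4.9, -5.8]
finger_gap: 0.0108
```

```bash
python3 -m creep '{"hand":[8,8,8,8,8],"delta_pos":[[-0.0032,0.0030,0],[-0.0035,0.0026,0],[-0.0038,0.0022,0],[-0.0041,0.0017,0],[-0.0043,0.0012,0]],"turn":[0,0,0,0,0]}' && python3 -m creep '{"hand":[8,8,8,8,8],"delta_pos":[[-0.0044,0.0007,0],[-0.0044,0.0001,0],[-0.002,0,0],[0,0,0],[0,0,0]],"turn":[0,0,0,0,0]}'; python3 - <<'E'
from h import *
st=env.get_state()
o=np.array([.5308,.2549]); y=-.097; Rj=np.array([[np.cos(y),-np.sin(y)],[np.sin(y),np.cos(y)]])
print('tcp jig',(st['tcp_pos'][:2]-o)@Rj)
w=env.read_camera('wrist'); save(w,'w19')
E
```

```text
clock: 21.88
tcp_pos: [0.4849, 0.2295, 0.0643]
orientation: [-0.002, 0.048, 0.999, -0.001]
wrist_force: [-4.2, -3.3, -4.8]
finger_gap: 0.0114
clock: 22.3
tcp_pos: [0.4953, 0.2301, 0.0644]
orientation: [-0.0, 0.047, 0.999, 0.0]
wrist_force: [-3.1, 0.3, -6.7]
finger_gap: 0.0109
tcp jig [-0.03297616 -0.02810729]
```

View pics/w19.png

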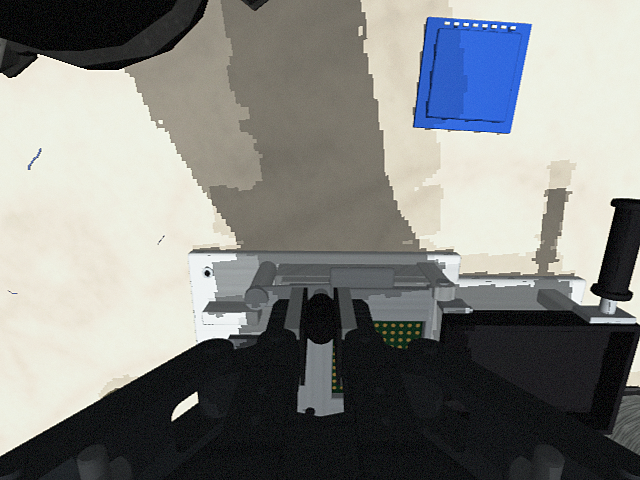

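```bash
python3 -m creep '{"hand":[8,8,8,8,8],"delta_pos":[[-0.002,0,0],[-0.002,0,0],[0,0,0],[0,0,0],[0,0,0]],"turn":[0,0,0,0,0]}' && python3 -m creep '{"hand":[20,30,30,30,30],"delta_pos":[[0,0,0],[0,0,0],[0,0,-0.02],[0,0,-0.04],[0,0,-0.04]],"turn":[0,0,0,0,0]}' && python3 -m creep '{"hand":[30,30,30,30,30],"delta_pos":[[0.03,0.03,-0.03],[0.03,0.03,-0.03],[0.03,0.03,0],[0.03,0.03,0],[0.03,0.03,0]],"turn":[0,0,0,0,0]}'; python3 - <<'E'
from h import *
st=env.get_state()
t=env.read_camera('top'); cv2.imwrite('pics/t20.png',cv2.resize(t['pixels'][110:270,230:430,::-1],None,fx=4,fy=4,interpolation=cv2.INTER_CUBIC)[:600,:800])
w=env.read_camera('wrist'); save(w,'w20'); s=env.read_camera('scene'); cv2.imwrite('pics/s20.png',cv2.resize(s['pixels'][130:310,200:400,::-1],None,fx=3.3,fy=3.3))
E
```

```text
clock: 22.77
tcp_pos: [0.4979, 0.2298, 0.0644]
orientation: [-0.001, 0.047, 0.999, 0.0]
wrist_force: [-5.2, 1.0, -6.6]
finger_gap: 0.0111
clock: 23.18
tcp_pos: [0.4996, 0.2296, 0.1459]
orientation: [0.001, 0.048, 0.999, 0.0]
wrist_force: [0.5, 0.3, 0.4]
finger_gap: 0.0301
clock: 23.6
tcp_pos: [0.3918, 0.3627, 0.1953]
orientation: [0.003, 0.048, 0.999, 0.002]
wrist_force: [0.4, -0.0, -0.3]
finger_gap: 0.03
```

View pics/t20.png

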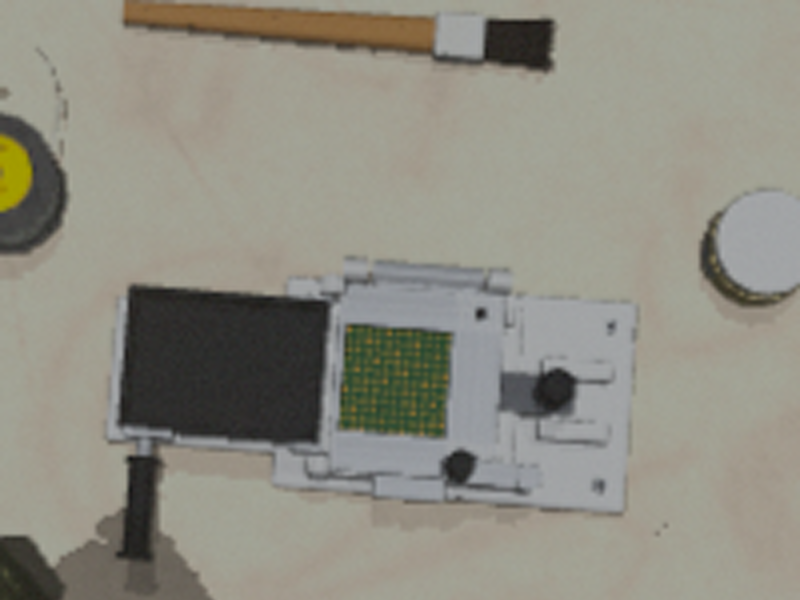

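View pics/w20.png

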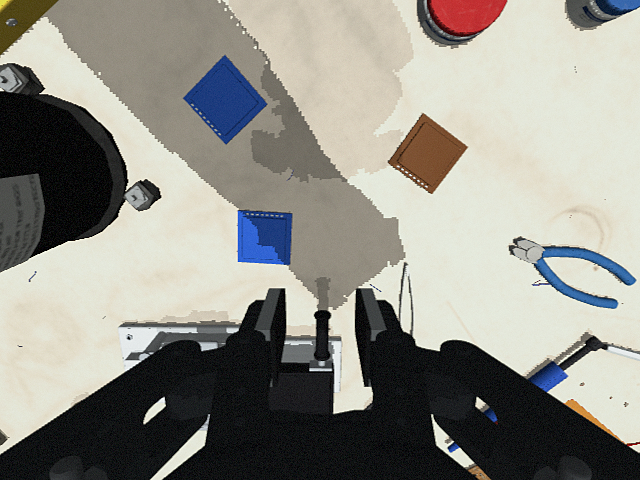

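View pics/s20.png

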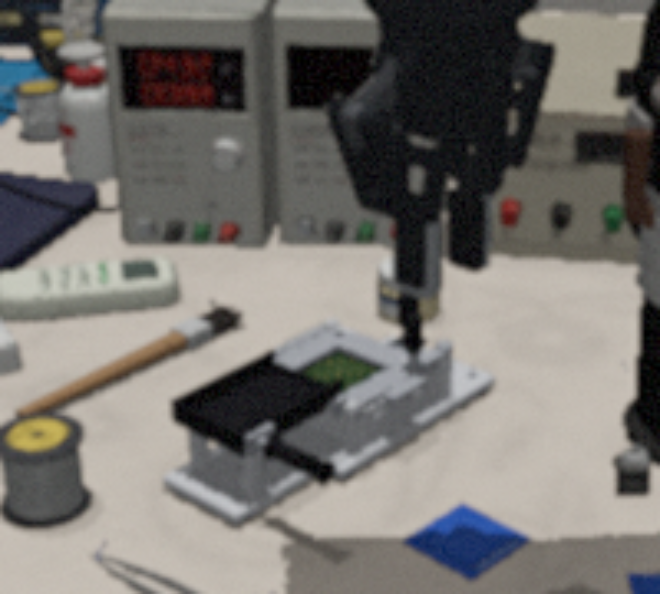

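```bash
python3 - <<'E'
from h import *
t=env.read_camera('top'); im=t['pixels']; cv2.imwrite('pics/t21.png',cv2.resize(im[195:245,300:400,::-1],None,fx=8,fy=8,interpolation=cv2.INTER_CUBIC))
o=np.array([.5308,.2549]); y=-.097; Rj=np.array([[np.cos(y),-np.sin(y)],[np.sin(y),np.cos(y)]])
def cen(r0,r1,c0,c1,z,nm):
    m=im[r0:r1,c0:c1].max(-1)<75; r,c=np.where(m); p=unp(t,r0+(r.min()+r.max())/2,c0+(c.min()+c.max())/2,z=z); print(nm,m.sum(),((p[:2]-o)@Rj*1000).round(1))
cen(218,234,336,354,.075,'latch'); cen(197,218,360,378,.065,'jaw'); cen(222,252,258,274,.052,'handle')
v,u=np.mgrid[0:480,0:640]; d=t['depth']
P=(np.stack([(u-t['cx'])/t['fx'],(v-t['cy'])/t['fy'],np.ones_like(d)],-1)*d[...,None])@rot(t['orientation']).T+t['origin']
J=(P[...,:2]-o)@Rj
for x0 in np.arange(-.05,.045,.01):
    print(round(x0,3),[int(round(np.median(P[m][:,2])*1000)) if (m:=(abs(J[...,0]-x0)<.004)&(abs(J[...,1]-y0)<.004)&(d>0)).sum()>3 else -1 for y0 in np.arange(-.06,.11,.01)])
for k in ['flux_jar','solder_spool','tweezers','esd_brush']:
    print(k,[(np.round(q['location'],1),round(q['score'],2)) for q in env.pinpoint('top',k)[:1]])
E
```

```text
latch 48 [-33.9 -29.7]
jaw 97 [ -0.  -63.3]
handle 194 [-58.4  98.4]
-0.05 [1, 1, 1, 1, 1, 0, 0, 0, 1, 0, 0, 1, 0, 1, 1, 2, 56]
-0.04 [11, 13, 13, 29, 42, 43, 43, 11, 12, 12, 10, 0, 0, 1, 0, 2, 55]
-0.03 [49, 48, 48, 80, 43, 43, 43, 43, 43, 46, 12, 5, 2, 3, 1, 6, 53]
-0.02 [11, 30, 42, 42, 41, 41, 40, 41, 42, 47, 47, 47, 47, 47, 47, 47, 47]
-0.01 [13, 31, 43, 43, 36, 37, 36, 36, 39, 48, 47, 47, 46, 46, 47, 47, 46]
0.0 [38, 36, 43, 43, 37, 37, 37, 37, 39, 47, 46, 47, 47, 46, 47, 47, 45]
0.01 [36, 35, 43, 44, 37, 36, 36, 36, 38, 48, 47, 46, 47, 46, 46, 46, 47]
0.02 [12, 32, 42, 42, 37, 38, 36, 36, 38, 48, 47, 46, 46, 47, 46, 46, 46]
0.03 [12, 32, 43, 43, 43, 43, 43, 43, 43, 51, 54, 50, 50, 52, 56, 53, 51]
0.04 [11, 37, 43, 43, 42, 43, 44, 43, 43, 45, 12, 1, 1, 0, 1, 1, -1]
flux_jar [(array([170.6, 415.4]), 0.58)]
solder_spool [(array([147.9, 230.9]), 0.92)]
tweezers [(array([228.5, 217. ]), 0.46)]
esd_brush [(array([117.8, 318. ]), 0.96)]
```

View pics/t21.png

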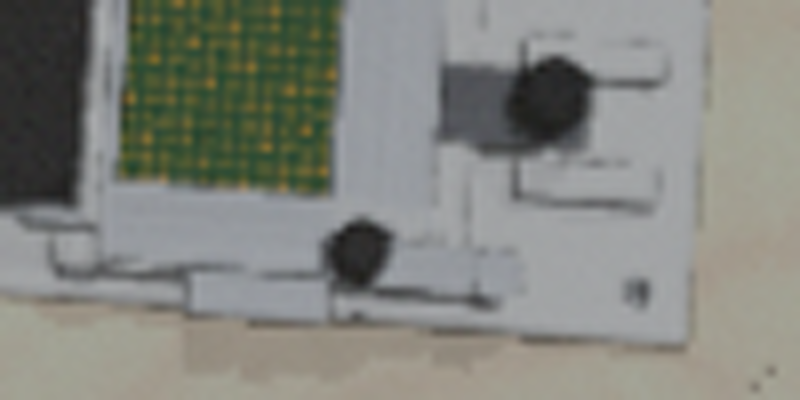

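```bash
python3 -c "
from workcell import env
s=env.get_state(); print(s['clock'],s['qvel'].round(4)); print(env.hand_in())"
```

```text
24.0 [-0.0038  0.0037 -0.0063  0.0032  0.003   0.0022]
the job is handed in; nothing more can be done
None
```

I carried out every step in the order asked and handed the job in at 24.0 s on the robot's clock; `env.hand_in()` gives no verdict.

- **Tray and chip:** I swung the tray over by its handle to about 1.95 rad. The chip tumbled into the nest with its gold pads up, and I lowered the empty tray back onto its rests. The last depth picture shows the tray floor level at 46–47 mm and the pads flat at 36–37 mm.
- **Clamp jaw:** I pushed the jaw in by its knob until it stopped against the chip with about 9 N. By the robot's own motion that was about 20 mm from a start near 2 mm, or about 22 mm of travel, which matches a chip home against the fence.
- **Cover frame:** I pushed it past upright, it fell shut by itself, and I pressed lightly on the tab. Depth shows it flat at 42–43 mm all round.
- **Latch:** I swung it across by its knob to about 1.59 rad, essentially at its stop, with the arm over the frame's corner.
- **Surroundings:** The jar, spool, tweezers and brush show in their original places, and the look-alike chips were not touched. The robot was clear of everything when I handed in.

**Check that disagreed:** The top camera puts the jaw knob 1.5 to 3 mm further in than the robot's motion does. The same camera was also about 1.6 mm off on the tray handle. I trusted the motion and the contact force.

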